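# Lay the evening table: lids, tumblers and katori to their places

## Task

Lay the table for the evening meal: put each silicone lid on the steel bowl it fits, lying flat, centred and covering the mouth all round, stand both glass tumblers upright side by side in the wooden tray, and set the small katori upright in the thali. Set the glasses down rather than dropping them, do not tip them over, and leave the water jug where it stands.

Things in the scene. Friction and masses are not known exactly. Their poses are not given: they have to be found in the camera images.
- lid_large_knob (a point): the larger of two flat grey hard-silicone lids: a disc 152 mm across and 5 mm thick with an upright round knob in the middle, 24 mm thick, its top 40 mm above the lid's underside (the uppermost 8 mm widens to 27 mm), and a low flare round its foot, about 140 g; lies on the table knob up. The point is on the knob's axis, at the height to grip, 27 mm above the lid's underside; z up along the knob.
- lid_small_knob (a point): the smaller of two flat grey hard-silicone lids: a disc 120 mm across and 5 mm thick with an upright round knob in the middle, 24 mm thick, its top 40 mm above the lid's underside (the uppermost 8 mm widens to 27 mm), and a low flare round its foot, about 100 g; lies on the table knob up. The point is on the knob's axis, at the height to grip, 27 mm above the lid's underside; z up along the knob.
- tumbler_1_center (a point): clear glass tumbler, round, 64 mm across the rim, 56 mm across the base, 90 mm tall, 3 mm wall, about 180 g, standing upright on the table. The point is its centre, 45 mm above its underside; it is best gripped in its upper half; z up along its axis. The two tumblers are alike and either may take either end of the tray.
- tumbler_2_center (a point): clear glass tumbler, round, 64 mm across the rim, 56 mm across the base, 90 mm tall, 3 mm wall, about 180 g, standing upright on the table. The point is its centre, 45 mm above its underside; it is best gripped in its upper half; z up along its axis. The two tumblers are alike and either may take either end of the tray.
- katori_center (a point): katori: small open steel cup, 66 mm across the rim, 54 mm across the base, 36 mm tall, 3 mm wall, about 80 g, standing upright on the table. The point is its centre, 18 mm above its underside; z up along its axis.
- kadai_rim (a point): steel kadai, the larger serving bowl, with two loop handles: round mouth 132 mm across outside and 126 mm inside, rim 62 mm above the table, about 550 g, loose. The point is the centre of the mouth at rim height; z up; the handles stick out along its +y and -y to 96 mm from the centre, all below the rim.
- bowl_rim (a point): steel serving bowl, the smaller one, without handles: round mouth 100 mm across outside and 94 mm inside, rim 55 mm above the table, about 300 g, loose. The point is the centre of the mouth at rim height; z up.
- tray_floor (a point): wooden tray, 210 x 110 mm outside, 194 x 94 mm inside, side walls 20 mm and end walls up to 33 mm above the table, about 450 g, loose. The point is the centre of its inner floor, 8 mm above the table; its y axis runs along the long side, x across, z up. Two tumblers stand in it side by side along y, for instance 48 mm either side of the centre.
- thali_floor (a point): thali: round steel plate, 240 mm across the rim, flat floor about 206 mm across, rim 20 mm above the table, about 450 g, loose. The point is the centre of its floor, 3 mm above the table; z up.
- water_jug_center (a point): round-bellied steel water jug with a side handle, 110 mm across, 145 mm tall, about 700 g, not part of the job. The point is on its axis, 70 mm above the table. Two more things that are not part of the job stand farther out: an amber pickle jar 85 mm tall beyond the vessels and a closed round spice box 82 mm tall at the other end of the table from the jug.
There are look-alikes about, which are no part of the job. What is shaped like the part that bears lid_small_knob but pink or purple is not meant.

How it is judged:
By the outcome, as a careful person would: the job done as asked, in the order asked, and still so for the second after the job is handed in, with the robot touching nothing.
It also fails if it takes over 136 s, if anything falls off the work surface, if the arm or the gripper's body presses on something with over 40 N, if the wrist force passes 120 N, or if a joint passes its speed limit or range.

## Robot

A 6-joint arm with a two-finger parallel gripper is mounted at the origin on the work surface. World frame = base frame: x ahead of the robot, y to its left, z up, the work surface at z = 0. Lengths are in m, angles in rad, forces in N, time in s.
With the tool pointing down it reaches from about 0.15 to 0.775 m from the base axis. Payload 6.1 kg.
Tool frame: the origin (TCP) lies between the finger pads; the fingertips stand 8 mm ahead of it and the grasp point (between the pads) lies 11 mm behind it; z points along the fingers, x is the direction in which the jaws open and shut, and the axes are right-handed (so a half turn about z gives the same grasp; the last joint's range is limited). The gripper opens to 85 mm and grips with 20 to 120 N. Pads are 22 mm wide; open, the fingers measure 114 mm over their backs; the gripper's body (76 mm by 85 mm) begins 54 mm behind the grasp point. The pads swing forward as they close: fully open they stand 13 mm farther back than shut.
Start: joints at [-1.14, 0.126, -0.04, 1.405, 0, 1.571], TCP at [0.219, -0.477, 0.206] pointing down, gripper open.
Joint ranges: [-2.72, 2.72], [-0.95, 1.95], [-1.27, 1.35], [-1.78, 2.02], [-1.46, 1.47], [-3.14, 3.14]. Speed limits (rad/s): [2.39, 2.39, 3.01, 3.14, 3.14, 3.14].

## Interface

Orientations are given as a unit quaternion [w, x, y, z].
In Python, from station import ctrl gives the robot as it stands.
- The arm moves only by the shell command python3 -m inch 'ROWS' [OPENING] [FORCE]. ROWS is JSON, a list that holds one entry, the list of rows, each a list of 4 numbers: the shift along the tool's x, y, z each as a share of 50 mm, from -1 to 1, then the turn about the tool's z as a share of pi/2 rad, from -1 to 1. In form: [[[dx, dy, dz, turn], ...]]. A call has 1 to 12 rows; each row shifts and turns the commanded pose from where the row before left it, along the tool's axes as they then stand; what a row does not reach is not made up. A row lasts 1/8 s, in which the tool goes at most 62.5 mm and 10.7 degrees, less where a joint would pass 70% of its speed; a pose out of reach is approached as far as the arm can. A call with a number of a shift or a turn outside -1 to 1 is refused whole. A call with a gripper value outside its range is refused whole. OPENING is the opening, from 0 (shut) to 1 (fully open), set as the call begins (- or left out, the last holds). The fingers move at their own pace and stop on an object; FORCE is the grip in N (left out, the last holds). Time passes only in rows, so rows that do not move let the fingers close. It gives the time, the measured TCP pose, the force and the opening at its end, in the units of the state.
- ctrl.read_state(): the state, without advancing time (a new reading comes with each control period).
- ctrl.snapshot(name): name is "scene" or "top"; returns a dict with "img" (400x640x3 uint8, red, green, blue), "range_z" (400x640 float32, m along the optical axis (not along the pixel's ray), 0 where there is no reading), "fx", "fy", "cx", "cy" (pixels), "D" ([k1, k2, p1, p2, k3] as OpenCV has them; the pictures are not rectified), "cam_to_world" (4x4, takes a point from camera to world coordinates). Camera axes: x right, y down, z forward; pixel columns grow to the right and rows downward; lengths in m; the calibration is good to about 2 mm. A picture is of the moment at which its call begins.
- ctrl.finish_job(): hands the job in, once; it reports no verdict.
The state is a dict: "time_s": time; "q": joint angles; "qvel": joint speeds; "effort": joint torques, N m; "ee_pos": TCP position; "tcp_rot": TCP orientation; "contact_force": force on the tool from outside, world axes, zero at the start; "ft_torque": the same for the moment, N m; "finger_gap": finger opening in m.
Only numpy, scipy, OpenCV 4.12 (cv2) and the standard library are available. Lean on these libraries where they do the work, as an engineer would, in place of code of your own. Each camera call takes 0.05 s, during which the arm holds its last target.

## Working session

There is one attempt and no reset: what is moved stays moved. The work goes in short steps, Python scripts to look and compute and a shell command to move; the robot and the scene stay as the last step left them, time stands still between calls to the robot, and variables do not carry over. Pictures are saved under pics/ and viewed, and the job is handed in when it is done.

```bash
ls; mkdir -p pics
cat > h.py <<'E'
import numpy as np, cv2
from station import ctrl
def snap(n):
    s=ctrl.snapshot(n); return s
def save(img,name): cv2.imwrite('pics/'+name+'.png',img[:,:,::-1])
def K(s): return np.array([[s['fx'],0,s['cx']],[0,s['fy'],s['cy']],[0,0,1.]])
def ray(s,uv,z):
    uv=np.array(uv,float).reshape(-1,1,2)
    n=cv2.undistortPoints(uv,K(s),np.array(s['D'])).reshape(-1,2)
    T=np.array(s['cam_to_world']); d=np.c_[n,np.ones(len(n))]@T[:3,:3].T; o=T[:3,3]
    t=(z-o[2])/d[:,2]; return o+t[:,None]*d
def cloud(s):
    v,u=np.mgrid[0:400,0:640]
    uv=np.c_[u.ravel(),v.ravel()].astype(float).reshape(-1,1,2)
    n=cv2.undistortPoints(uv,K(s),np.array(s['D'])).reshape(-1,2)
    z=np.array(s['range_z']).ravel()[:,None]
    T=np.array(s['cam_to_world']); P=(np.c_[n,np.ones(len(n))]*z)@T[:3,:3].T+T[:3,3]
    P[z[:,0]==0]=np.nan
    return P.reshape(400,640,3)
def proj(s,P):
    T=np.linalg.inv(np.array(s['cam_to_world']))
    return cv2.projectPoints(np.array(P,float).reshape(-1,3),cv2.Rodrigues(T[:3,:3])[0],T[:3,3],K(s),np.array(s['D']))[0].reshape(-1,2)
E
python3 - <<'E'
from h import *
for n in('scene','top'):
    s=snap(n); save(s['img'],n+'0'); print(n,np.round(s['cam_to_world'],3).tolist(),s['fx'],s['D'])
st=ctrl.read_state(); print(st)
E
```

```text
pics
scene [[-0.465, 0.701, -0.541, 1.275], [0.885, 0.374, -0.277, 0.567], [0.008, -0.608, -0.794, 1.298], [0.0, 0.0, 0.0, 1.0]] 491.63592523306454 [-0.12811539  0.          0.          0.          0.        ]
top [[0.008, -0.985, 0.17, 0.132], [-1.0, -0.005, 0.022, 0.104], [-0.02, -0.17, -0.985, 1.898], [0.0, 0.0, 0.0, 1.0]] 504.5507061329734 [0.00904751 0.         0.         0.         0.        ]
{'time_s': 0.1, 'q': array([-1.14002092e+00,  1.26318129e-01, -4.05103757e-02,  1.40540809e+00,
       -2.25967835e-05,  1.57079368e+00]), 'qvel': array([ 2.08861666e-05,  2.39061524e-04,  4.95333839e-03, -1.29220581e-03,
       -1.03470083e-04,  1.07328834e-03]), 'effort': array([-1.22711313e-03, -4.36902702e+01,  3.53607273e+01,  1.36757552e-02,
       -1.08994338e-04, -2.35823427e-05]), 'ee_pos': array([ 0.21904914, -0.4766672 ,  0.20540565]), 'tcp_rot': array([-3.79102851e-04,  8.41895831e-01, -5.39639594e-01, -6.12374613e-04]), 'contact_force': array([-0.37013411, -0.644514  ,  0.57238171]), 'ft_torque': array([-0.02285057, -0.00264261, -0.02072497]), 'finger_gap': 0.08517305808440749}
```

View pics/scene0.png

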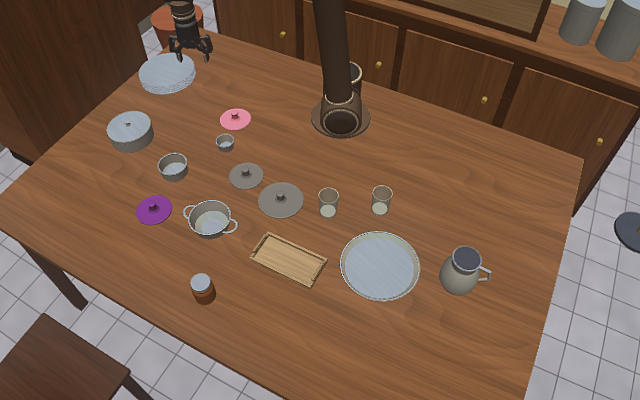

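View pics/top0.png

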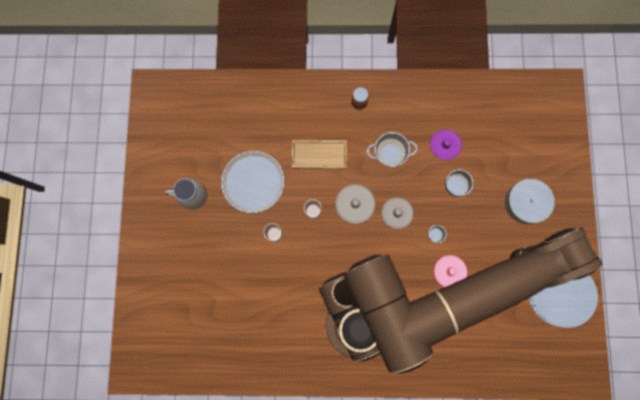

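The grey lids are at about (355,203) for the large one and (398,212) for the small one in the top view. The pink (451,270) and purple (446,144) lids are look-alikes. Next I'll measure.

Run:
```python
from h import *
s=snap('top'); P=cloud(s)
c=s['img'][80:300,160:500]; save(cv2.resize(c,None,fx=2.3,fy=2.3,interpolation=cv2.INTER_CUBIC),'topcrop')
z=P[:,:,2].copy(); z[np.isnan(z)]=-.05
d=np.clip((z[80:300,160:500]+.02)/.17*255,0,255).astype(np.uint8)
save(cv2.applyColorMap(cv2.resize(d,None,fx=2.3,fy=2.3,interpolation=cv2.INTER_NEAREST),cv2.COLORMAP_JET),'topd')
s2=snap('scene'); c=s2['img'][100:310,90:450]; save(cv2.resize(c,None,fx=2.2,fy=2.2,interpolation=cv2.INTER_CUBIC),'sccrop')
```

```text
(no output)
```

View pics/topcrop.png

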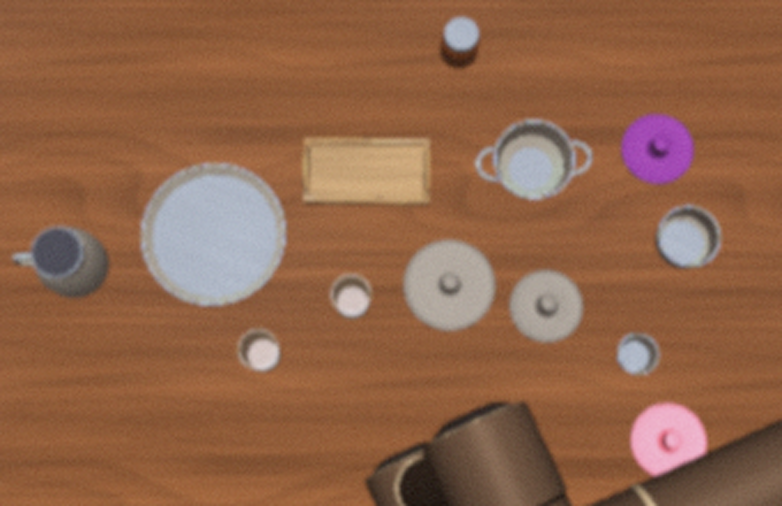

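View pics/topd.png

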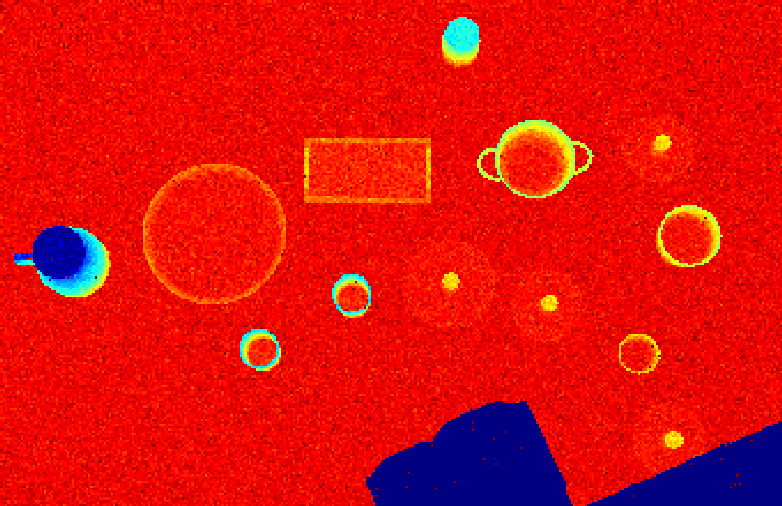

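View pics/sccrop.png

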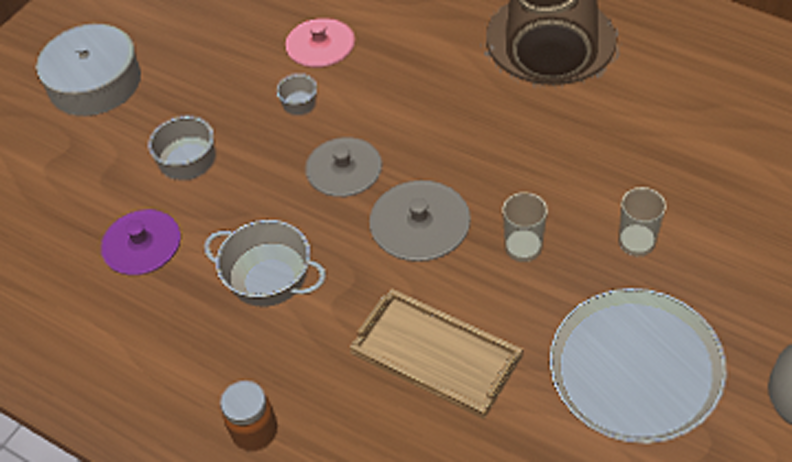

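```bash
cat > meas.py <<'E'
from h import *
from scipy.optimize import least_squares
# approx world xy by rough pixels
def fit(X,r):
    f=lambda p:np.hypot(X[:,0]-p[0],X[:,1]-p[1])-r
    o=least_squares(f,X[:,:2].mean(0),loss='soft_l1',f_scale=.0015); return o.x,np.sqrt(np.mean(f(o.x)**2))
def rim(s,P,c,h,r,lo):
    "outer silhouette pts of rim: depth pixels in height band near circle; ray cast on plane h"
    D=np.hypot(P[:,:,0]-c[0],P[:,:,1]-c[1])
    m=(P[:,:,2]>h-lo)&(P[:,:,2]<h+.012)&(D<r+.02)
    v,u=np.nonzero(m); X=ray(s,np.c_[u,v],h)
    c2=c
    for k in range(3):
        d=np.hypot(X[:,0]-c2[0],X[:,1]-c2[1]); a=X[(d<r+.008)&(d>r-.010)]
        c2,e=fit(a,r-.0015)
    return c2,e,len(a)
def disc(s,P,c,h,r):
    D=np.hypot(P[:,:,0]-c[0],P[:,:,1]-c[1])
    img=cv2.GaussianBlur(s['img'],(3,3),0); sat=cv2.cvtColor(img,cv2.COLOR_RGB2HSV)[:,:,1]
    m=((sat<90)&(D<r+.015)).astype(np.uint8)
    cs,_=cv2.findContours(m,cv2.RETR_EXTERNAL,cv2.CHAIN_APPROX_NONE)
    k=max(cs,key=cv2.contourArea).reshape(-1,2); X=ray(s,k,h)
    return (*fit(X,r),len(X))
E
python3 - <<'E'
from meas import *
S={n:snap(n) for n in('top','scene')}; C={n:cloud(S[n]) for n in S}
f=lambda u,v,z:ray(S['top'],[(160+u/2.3,80+v/2.3)],z)[0,:2]
R={'kadai':(535,158,.062,.066),'bowl':(688,236,.055,.05),'katori':(639,353,.036,.033),'t1':(352,295,.09,.032),'t2':(260,349,.09,.032),'thali':(214,233,.02,.12)}
for k,(u,v,h,r) in R.items():
    for n in S:
        c,e,N=rim(S[n],C[n],f(u,v,h),h,r,.008); print(k,n,np.round(c,4),round(e,4),N)
for k,(u,v,r) in {'Lg':(449,285,.076),'Sm':(546,305,.06)}.items():
    for n in S:
        c,e,N=disc(S[n],C[n],f(u,v,.005),.004,r); print(k,n,np.round(c,4),round(e,4),N)
        D=np.hypot(*(C[n][:,:,:2]-c).transpose(2,0,1)); m=(C[n][:,:,2]>.033)&(D<.03); vv,uu=np.nonzero(m)
        print('  knob',ray(S[n],np.c_[uu,vv],.04).mean(0).round(4),m.sum())
for n in S:
    P=C[n]; c=f(366,170,.01); D=np.hypot(P[:,:,0]-c[0],P[:,:,1]-c[1])
    im=cv2.cvtColor(S[n]['img'],cv2.COLOR_RGB2HSV)
    m=((P[:,:,2]>.013)&(D<.15)).astype(np.uint8); v,u=np.nonzero(m)
    X=P[v,u]; r=cv2.minAreaRect((X[:,:2]*1000).astype(np.float32)); print('tray',n,r,len(X))
    m=((P[:,:,2]>.013)&(D<.15)); print(np.nanmax(P[m][:,2]))
for n in S:
    P=C[n]; m=(np.abs(P[:,:,0]-.4)<.3)&(np.abs(P[:,:,1])<.4)&(abs(P[:,:,2])<.01); print(n,'table z',np.nanmedian(P[m][:,2]))
E
```

```text
kadai top [ 0.6525 -0.1333] 0.0025 152
kadai scene [ 0.6543 -0.1326] 0.0028 235
bowl top [ 0.5272 -0.3804] 0.0018 106
bowl scene [ 0.5297 -0.3808] 0.003 134
katori top [ 0.338  -0.2972] 0.0018 61
katori scene [ 0.3411 -0.2962] 0.0024 67
t1 top [0.4242 0.1625] 0.0011 48
t1 scene [0.4257 0.1619] 0.0023 95
t2 top [0.336  0.3068] 0.0012 50
t2 scene [0.3379 0.3065] 0.0023 102
thali top [0.5358 0.3933] 0.004 376
thali scene [0.5362 0.392 ] 0.0039 577
Lg top [0.4532 0.0029] 0.0014 111
  knob [0.455 0.002 0.04 ] 38
Lg scene [0.4544 0.0012] 0.0013 116
  knob [0.4553 0.0018 0.04  ] 47
Sm top [ 0.4187 -0.1562] 0.0015 88
  knob [ 0.4198 -0.1557  0.04  ] 35
Sm scene [ 0.4195 -0.1579] 0.0014 87
  knob [ 0.4214 -0.1586  0.04  ] 42
tray top ((655.71826171875, 147.3585968017578), (229.41921997070312, 233.02928161621094), 32.92680740356445) 457
0.04252676883555484
tray scene ((644.9473266601562, 139.8385467529297), (115.15055847167969, 213.6298828125), 0.0901462510228157) 687
0.04011019982365793
top table z 9.476058372781537e-05
scene table z 0.0005002738432484666
```

The large lid is (.454,.002), the small lid (.420,-.157), the kadai (.653,-.133) and the bowl (.529,-.381). T1 is (.425,.162), T2 (.337,.307), the katori (.340,-.297) and the thali (.536,.393). First I'll align the tool with the world axes.

```bash
python3 -m inch '[[[0,0,-0.1,-0.1037],[0,0,-0.1,-0.1037],[0,0,-0.1,-0.1037],[0,0,-0.1,-0.1037],[0,0,-0.1,-0.1037],[0,0,-0.1,-0.1037],[0,0,-0.1,-0.1037],[0,0,0,0]]]' 0.6 40
```

```text
time_s: 1.3
ee_pos: [0.2193, -0.4772, 0.2414]
tcp_rot: [0.0, 1.0, -0.001, 0.0]
contact_force: [0.6, -0.4, 0.2]
finger_gap: 0.0513
```

```bash
cat > g.py <<'E'
import sys
from h import *
from scipy.spatial.transform import Rotation as R
st=ctrl.read_state(); w,x,y,z=st['tcp_rot']; M=R.from_quat([x,y,z,w]).as_matrix()
print('t',round(st['time_s'],2),'p',st['ee_pos'].round(4),'yaw',np.degrees(np.arctan2(M[1,0],M[0,0])).round(2),'tilt',M[:,2].round(3),'F',st['contact_force'].round(1),'gap',round(st['finger_gap'],4),'q',st['q'].round(2))
if len(sys.argv)>3:
    d=M.T@(np.array([float(a) for a in sys.argv[1:4]])-st['ee_pos']); print('units(50mm):',(d/.05).round(3))
E
python3 g.py .4545 .002 .1
```

```text
t 1.3 p [ 0.2193 -0.4772  0.2414] yaw -0.09 tilt [ 0.    -0.001 -1.   ] F [ 0.6 -0.4  0.2] gap 0.0513 q [-1.14  0.13  0.04  1.48  0.    0.43]
units(50mm): [ 4.689 -9.593  2.824]
```

```bash
python3 -m inch '[[[0.2,-0.4,0,0],[0.4,-0.8,0,0],[0.4,-0.8,0,0],[0.4,-0.8,0,0],[0.4,-0.8,0,0],[0.4,-0.8,0,0],[0.4,-0.8,0,0],[0.4,-0.8,0.1,0],[0.4,-0.8,0.2,0],[0.4,-0.8,0.2,0],[0.4,-0.8,0.2,0],[0.4,-0.8,0.2,0]]]'; python3 g.py .4545 .002 .1
```

```text
time_s: 2.8
ee_pos: [0.4487, -0.0147, 0.1957]
tcp_rot: [-0.0, 1.0, -0.001, 0.0]
contact_force: [0.3, -0.9, -0.1]
finger_gap: 0.051
t 2.8 p [ 0.4487 -0.0147  0.1957] yaw -0.07 tilt [ 0.  0. -1.] F [ 0.3 -0.9 -0.1] gap 0.051 q [-0.03 -0.02 -0.21  1.37  0.    1.54]
units(50mm): [ 0.115 -0.333  1.915]
```

```bash
python3 -m inch '[[[0.11,-0.33,0.4,0],[0,0,0.6,0],[0,0,0.6,0],[0,0,0.3,0],[0,0,0,0]]]'; python3 g.py .4545 .002 .019
```

```text
time_s: 3.42
ee_pos: [0.4536, -0.0001, 0.1005]
tcp_rot: [-0.0, 1.0, -0.0, -0.001]
contact_force: [-0.0, -0.3, -0.7]
finger_gap: 0.0508
t 3.42 p [ 4.536e-01 -1.000e-04  1.005e-01] yaw -0.02 tilt [-0.002  0.    -1.   ] F [-0.  -0.3 -0.7] gap 0.0508 q [-0.    0.02 -0.39  1.17  0.    1.57]
units(50mm): [ 0.021 -0.042  1.629]
```

```bash
python3 -m inch '[[[0.02,-0.04,0.4,0],[0,0,0.5,0],[0,0,0.4,0],[0,0,0.2,0],[0,0,0.08,0],[0,0,0,0],[0,0,0,0]]]'; python3 g.py .4545 .002 .018
python3 - <<'E'
from h import *
s=snap('scene'); p=proj(s,[.4545,.002,.03])[0].astype(int); print(p)
c=s['img'][p[1]-60:p[1]+60,p[0]-80:p[0]+80]; save(cv2.resize(c,None,fx=5,fy=5,interpolation=cv2.INTER_CUBIC),'g1')
E
```

```text
time_s: 4.3
ee_pos: [0.4562, 0.0015, 0.0229]
tcp_rot: [0.0, 1.0, 0.0, 0.001]
contact_force: [0.2, 0.0, 0.5]
finger_gap: 0.0511
t 4.3 p [0.4562 0.0015 0.0229] yaw 0.01 tilt [ 0.001 -0.    -1.   ] F [0.2 0.  0.5] gap 0.0511 q [ 0.    0.07 -0.52  0.99 -0.    1.57]
units(50mm): [-0.035 -0.01   0.097]
[280 194]
```

View pics/g1.png

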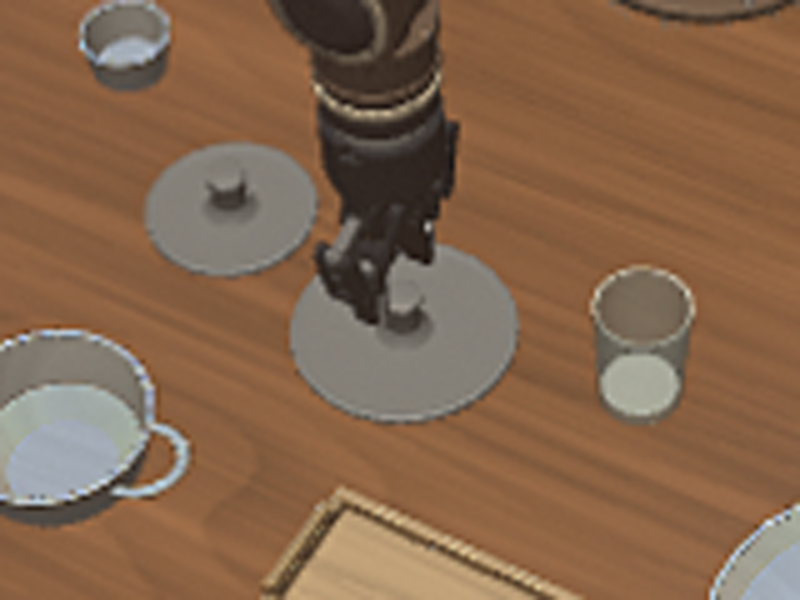

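The fingers straddle the knob at (400,305) in the crop with clearance on both sides. I'll lower 5 mm and close.

```bash
python3 -m inch '[[[0,0,0.06,0],[0,0,0.04,0],[0,0,0,0]]]'; python3 -m inch '[[[0,0,0,0],[0,0,0,0],[0,0,0,0],[0,0,0,0],[0,0,0,0],[0,0,0,0]]]' 0 40; python3 g.py; python3 -m inch '[[[0,0,-0.1,0],[0,0,-0.3,0],[0,0,-0.4,0],[0,0,-0.4,0],[0,0,-0.5,0],[0,0,-0.5,0],[0,0,-0.4,0],[0,0,0,0]]]'; python3 g.py  .6535 -.133 .12
```

```text
time_s: 4.72
ee_pos: [0.4554, 0.0015, 0.0168]
tcp_rot: [0.0, 1.0, 0.0, -0.0]
contact_force: [0.5, -0.8, -0.1]
finger_gap: 0.0511
time_s: 5.48
ee_pos: [0.4556, 0.0015, 0.0171]
tcp_rot: [0.0, 1.0, 0.0, 0.0]
contact_force: [0.5, 0.5, 0.8]
finger_gap: 0.0
t 5.47 p [0.4556 0.0015 0.0171] yaw 0.01 tilt [ 0. -0. -1.] F [0.5 0.5 0.8] gap 0.0 q [ 0.    0.07 -0.53  0.97 -0.    1.57]
time_s: 6.48
ee_pos: [0.4569, 0.0015, 0.1494]
tcp_rot: [-0.0, 1.0, 0.0, 0.002]
contact_force: [-0.2, 0.6, -0.4]
finger_gap: -0.0
t 6.47 p [0.4569 0.0015 0.1494] yaw 0.01 tilt [ 0.004  0.    -1.   ] F [-0.2  0.6 -0.4] gap -0.0 q [ 0.    0.   -0.3   1.27  0.    1.57]
units(50mm): [3.929 2.692 0.605]
```

Run:
```python
from h import *
s=snap('scene'); p=[280,175]
c=s['img'][p[1]-75:p[1]+75,p[0]-100:p[0]+100]; save(cv2.resize(c,None,fx=4,fy=4,interpolation=cv2.INTER_CUBIC),'g2')
s=snap('top')
c=s['img'][140:260,280:440]; save(cv2.resize(c,None,fx=4,fy=4,interpolation=cv2.INTER_CUBIC),'g3')
```

```text
(no output)
```

View pics/g2.png

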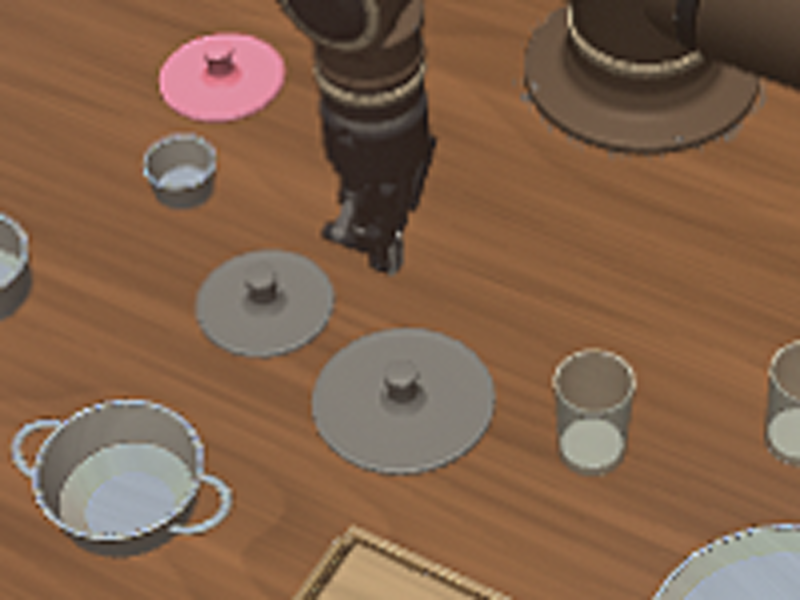

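View pics/g3.png

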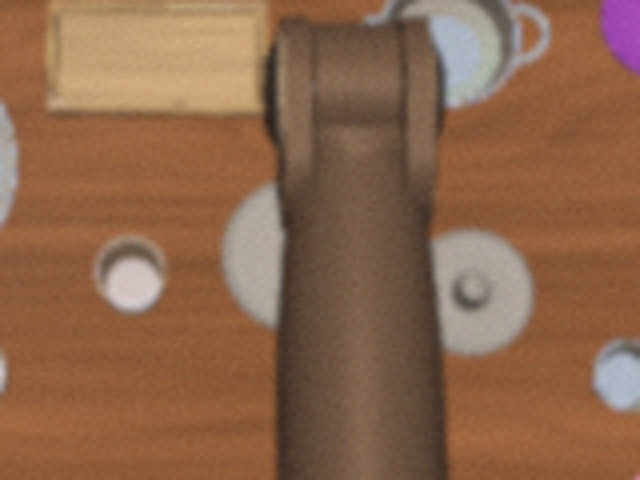

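Run:
```python
from h import *
s=snap('scene');P=cloud(s)
m=(P[:,:,2]>.09)&(P[:,:,2]<.175)&(abs(P[:,:,0]-.457)<.12)&(abs(P[:,:,1])<.12)
X=P[m];print(len(X)); 
for a,b in((.09,.13),(.13,.14),(.14,.15),(.15,.16),(.16,.175)):
    Y=X[(X[:,2]>a)&(X[:,2]<b)]
    if len(Y): print(a,len(Y),Y.min(0).round(3),Y.max(0).round(3),Y.mean(0).round(3))
print(proj(s,[[.457,.0015,.149],[.457,.0015,.141],[.4545,.002,.04]]))
c=s['img'][130:220,240:320]; save(cv2.resize(c,None,fx=7,fy=6,interpolation=cv2.INTER_CUBIC),'g4')
print(ctrl.read_state())
```

```text
1
0.16 1 [0.462 0.005 0.172] [0.462 0.005 0.172] [0.462 0.005 0.172]
[[277.49675042 171.42429423]
 [277.64915103 173.11350714]
 [280.00277095 192.82481882]]
{'time_s': 6.625, 'q': array([ 3.38941216e-03,  1.92559849e-03, -3.02680907e-01,  1.26676331e+00,
        5.62397337e-06,  1.57389379e+00]), 'qvel': array([-0.00015935,  0.0065736 , -0.01125576, -0.00100905, -0.0019869 ,
        0.00100224]), 'effort': array([-4.65917474e-03, -3.57806826e+01,  3.56490147e+01,  8.16286134e-03,
       -4.01002253e-04, -1.48509650e-05]), 'ee_pos': array([0.45527446, 0.00154492, 0.1466472 ]), 'tcp_rot': array([-1.88194160e-06,  9.99999948e-01,  1.45975658e-04, -2.86750405e-04]), 'contact_force': array([ 0.82055276, -0.51286886, -0.99481258]), 'ft_torque': array([-0.02258653, -0.03999797, -0.0666151 ]), 'finger_gap': -5.3606430454234175e-05}
```

View pics/g4.png

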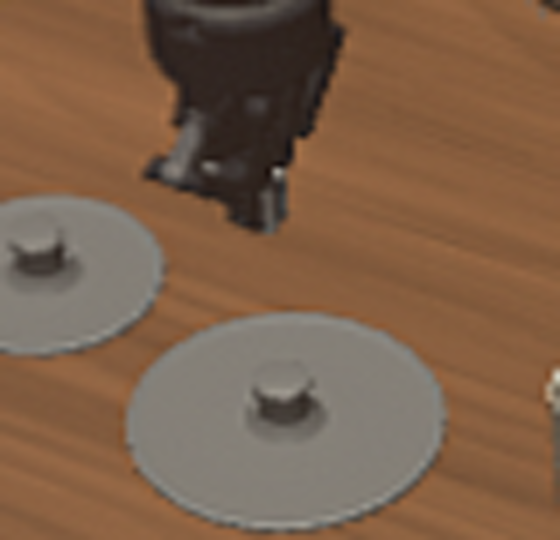

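Run:
```python
from h import *
s=snap('scene');P=cloud(s)
for v in range(150,172,2):
    print(v,[ (P[v,u].round(3).tolist() if P[v,u,2]>.03 else 0) for u in (268,272,275,278,281,284)])
```

```text
150 [[0.495, 0.002, 0.281], [0.486, 0.01, 0.277], [0.473, 0.01, 0.264], [0.472, 0.02, 0.269], [0.453, 0.018, 0.25], [0.429, 0.013, 0.224]]
152 [[0.498, 0.004, 0.277], [0.489, 0.011, 0.272], [0.473, 0.01, 0.255], [0.468, 0.017, 0.255], [0.45, 0.015, 0.237], 0]
154 [[0.495, 0.001, 0.264], [0.484, 0.007, 0.257], [0.473, 0.009, 0.247], [0.467, 0.016, 0.244], [0.446, 0.012, 0.223], 0]
156 [[0.502, 0.005, 0.264], [0.469, -0.005, 0.228], [0.473, 0.009, 0.238], [0.473, 0.019, 0.243], [0.448, 0.013, 0.216], 0]
158 [[0.509, 0.009, 0.264], [0.475, -0.001, 0.227], [0.472, 0.007, 0.228], [0.462, 0.011, 0.22], 0, 0]
160 [[0.513, 0.011, 0.261], [0.493, 0.011, 0.242], [0.472, 0.006, 0.219], [0.465, 0.012, 0.215], 0, 0]
162 [[0.516, 0.013, 0.256], [0.495, 0.012, 0.235], [0.483, 0.013, 0.224], [0.464, 0.012, 0.205], 0, 0]
164 [0, [0.467, -0.009, 0.188], [0.471, 0.005, 0.199], [0.463, 0.01, 0.194], 0, 0]
166 [0, 0, [0.476, 0.007, 0.196], [0.463, 0.009, 0.185], 0, 0]
168 [0, 0, 0, [0.463, 0.009, 0.175], 0, 0]
170 [0, 0, 0, 0, 0, 0]
```

The fingertips show in the depth image about 25 mm higher than the reported TCP implies: tip at z≈.172, TCP reading .147. The grip therefore closed above the knob. I'll check this again low down before descending further.

```bash
python3 -m inch '[[[0,0,0.5,0],[0,0,0.6,0],[0,0,0.6,0],[0,0,0.4,0],[0,0,0.2,0],[0,0,0.2,0],[0,0,0,0],[0,0,0,0]]]' 0.6; python3 g.py .4545 .002 .017
python3 - <<'E'
from h import *
s=snap('scene');P=cloud(s); c0=(256,164)
m=(P[:,:,2]>.012)&(P[:,:,2]<.16)&(abs(P[:,:,0]-.4545)<.07)&(abs(P[:,:,1])<.05)
v,u=np.nonzero(m)
X=P[m]
for a in np.arange(.012,.12,.008):
    k=(X[:,2]>=a)&(X[:,2]<a+.008)
    print(round(a,3),[(x.round(3).tolist()) for x in X[k][::max(1,k.sum()//7)]])
c=s['img'][150:230,240:320]; save(cv2.resize(c,None,fx=7,fy=7,interpolation=cv2.INTER_CUBIC),'g5')
E
```

```text
time_s: 7.68
ee_pos: [0.4561, 0.0015, 0.0227]
tcp_rot: [-0.0, 1.0, 0.0, 0.0]
contact_force: [-0.2, 0.6, 0.5]
finger_gap: 0.0514
t 7.67 p [0.4561 0.0015 0.0227] yaw 0.01 tilt [ 0.001  0.    -1.   ] F [-0.2  0.6  0.5] gap 0.0514 q [ 0.    0.07 -0.52  0.99  0.    1.57]
units(50mm): [-0.032 -0.009  0.113]
0.012 [[0.445, 0.01, 0.012], [0.455, 0.009, 0.018], [0.462, 0.001, 0.015], [0.46, 0.008, 0.017], [0.454, 0.016, 0.015], [0.466, 0.008, 0.019], [0.463, 0.013, 0.013]]
0.02 [[0.461, 0.005, 0.027], [0.457, 0.01, 0.026], [0.453, 0.011, 0.021], [0.464, -0.001, 0.021], [0.465, 0.004, 0.026], [0.461, 0.005, 0.022], [0.462, 0.009, 0.026], [0.469, -0.002, 0.02], [0.467, 0.001, 0.021], [0.461, 0.012, 0.021]]
0.028 [[0.439, 0.004, 0.034], [0.459, 0.012, 0.034], [0.456, 0.014, 0.032], [0.465, -0.0, 0.029], [0.464, 0.003, 0.03], [0.462, 0.009, 0.031]]
0.036 [[0.445, -0.011, 0.037], [0.451, -0.012, 0.037], [0.442, 0.002, 0.036], [0.446, 0.005, 0.037], [0.453, 0.005, 0.039], [0.457, 0.004, 0.038], [0.465, 0.004, 0.042], [0.467, 0.002, 0.037]]
0.044 [[0.431, -0.007, 0.05], [0.431, -0.004, 0.051], [0.43
[... 1100 characters left out ...]
.001, 0.093], [0.432, 0.007, 0.099], [0.431, 0.014, 0.096], [0.489, 0.012, 0.099], [0.493, 0.014, 0.099], [0.513, -0.01, 0.097], [0.504, 0.009, 0.099]]
0.1 [[0.398, 0.01, 0.105], [0.407, 0.012, 0.106], [0.432, 0.004, 0.102], [0.489, -0.003, 0.101], [0.488, 0.011, 0.102], [0.498, 0.014, 0.105], [0.515, 0.002, 0.102]]
0.108 [[0.398, 0.01, 0.114], [0.412, 0.011, 0.115], [0.433, 0.012, 0.108], [0.486, -0.007, 0.115], [0.49, 0.01, 0.114], [0.516, -0.011, 0.111], [0.518, -0.006, 0.111], [0.519, -0.002, 0.109]]
0.116 [[0.399, 0.011, 0.121], [0.429, 0.018, 0.122], [0.446, 0.009, 0.12], [0.473, 0.015, 0.123], [0.488, -0.002, 0.119], [0.478, 0.017, 0.119], [0.487, 0.016, 0.124], [0.511, 0.012, 0.123]]
```

View pics/g5.png

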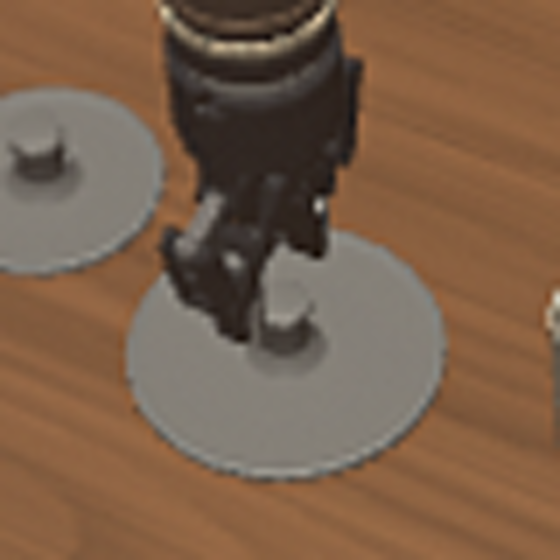

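Both fingers are clear of the knob but their tips are at z≈.052 with a TCP reading of .023. The true tool is about 32 mm above its reading, while x/y agree. I'll descend that much further in small steps and watch the force.

```bash
python3 -m inch '[[[-0.03,0,0.2,0],[0,0,0.2,0],[0,0,0.1,0],[0,0,0.1,0],[0,0,0,0]]]'; python3 -m inch '[[[0,0,0.06,0],[0,0,0.04,0],[0,0,0,0],[0,0,0,0]]]'; python3 g.py
python3 - <<'E'
from h import *
s=snap('scene');P=cloud(s)
m=(P[:,:,2]>.004)&(P[:,:,2]<.16)&(abs(P[:,:,0]-.4545)<.07)&(abs(P[:,:,1])<.05)
X=P[m]
for a in np.arange(.008,.06,.008):
    k=(X[:,2]>=a)&(X[:,2]<a+.008)
    print(round(a,3),[(x.round(3).tolist()) for x in X[k][::max(1,k.sum()//7)]])
c=s['img'][150:230,240:320]; save(cv2.resize(c,None,fx=7,fy=7,interpolation=cv2.INTER_CUBIC),'g6')
E
```

```text
time_s: 8.35
ee_pos: [0.4538, 0.0015, -0.0083]
tcp_rot: [0.0, 1.0, 0.0, -0.0]
contact_force: [-0.1, 1.4, 0.2]
finger_gap: 0.0513
time_s: 8.85
ee_pos: [0.4542, 0.0015, -0.0128]
tcp_rot: [-0.0, 1.0, 0.0, 0.0]
contact_force: [-0.5, 0.2, 0.8]
finger_gap: 0.0511
t 8.85 p [ 0.4542  0.0015 -0.0128] yaw 0.01 tilt [ 0.  0. -1.] F [-0.5  0.2  0.8] gap 0.0511 q [ 0.    0.09 -0.57  0.9   0.    1.57]
0.008 [[0.387, 0.019, 0.011], [0.422, 0.031, 0.009], [0.451, 0.014, 0.011], [0.462, 0.012, 0.011], [0.487, -0.011, 0.009], [0.477, 0.032, 0.009], [0.521, -0.014, 0.01], [0.503, 0.044, 0.009]]
0.016 [[0.427, 0.0, 0.023], [0.423, 0.009, 0.019], [0.431, 0.006, 0.02], [0.453, 0.012, 0.022], [0.46, 0.008, 0.023], [0.464, 0.002, 0.018], [0.46, 0.012, 0.02], [0.464, 0.01, 0.017], [0.485, 0.011, 0.02]]
0.024 [[0.431, -0.009, 0.028], [0.431, -0.001, 0.026], [0.43, 0.006, 0.025], [0.465, 0.004, 0.03], [0.463, 0.006, 0.025], [0.486, 0.009, 0.032], [0.493, 0.002, 0.03], [0.495, 0.002, 0.027]]
0.032 [[0.418, 0.007, 0.038], [0.429, 0.002, 0.038], [0.441, -0.002, 0.037], [0.452, 0.008, 0.04], [0.464, -0.0, 0.038], [0.464, 0.007, 0.037], [0.485, 0.005, 0.038], [0.494, 0.006, 0.034]]
0.04 [[0.416, 0.006, 0.041], [0.428, -0.002, 0.044], [0.431, -0.0, 0.043], [0.43, 0.006, 0.04], [0.444, 0.007, 0.042], [0.457, -0.0, 0.041], [0.455, 0.014, 0.047], [0.468, 0.006, 0.042], [0.494, 0.007, 0.045]]
0.048 [[0.426, 0.002, 0.055], [0.434, -0.002, 0.056], [0.431, 0.001, 0.054], [0.429, 0.003, 0.053], [0.428, 0.006, 0.054], [0.427, 0.009, 0.055], [0.433, 0.005, 0.053], [0.433, 0.009, 0.055], [0.428, 0.01, 0.051], [0.431, 0.011, 0.05], [0.491, 0.006, 0.052], [0.487, 0.011, 0.05], [0.493, 0.007, 0.049]]
0.056 [[0.403, 0.011, 0.061], [0.421, 0.01, 0.064], [0.423, 0.011, 0.062], [0.433, -0.002, 0.059], [0.428, 0.007, 0.06], [0.424, 0.012, 0.058], [0.485, 0.01, 0.062], [0.492, 0.007, 0.058], [0.491, 0.014, 0.062], [0.509, 0.009, 0.058]]
```

View pics/g6.png

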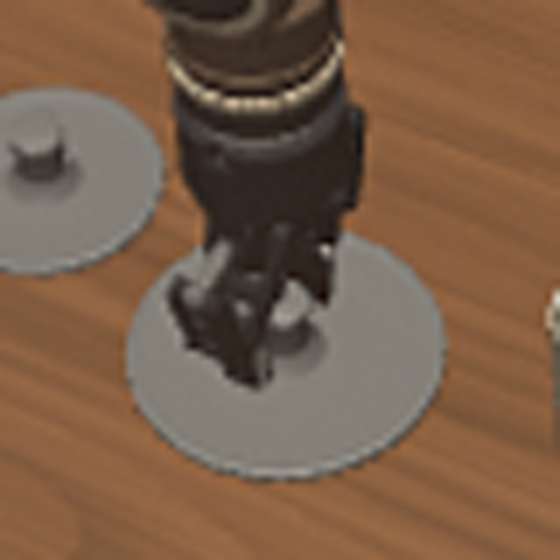

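The fingers now straddle the knob with their tips at about z .018. I'll lower 3 mm and close.

```bash
python3 -m inch '[[[0,0,0.06,0],[0,0,0,0]]]'; python3 -m inch '[[[0,0,0,0],[0,0,0,0],[0,0,0,0],[0,0,0,0],[0,0,0,0],[0,0,0,0]]]' 0 40; python3 g.py
```

```text
time_s: 9.15
ee_pos: [0.4539, 0.0016, -0.0162]
tcp_rot: [-0.0, 1.0, 0.0, -0.0]
contact_force: [0.2, 0.6, -0.2]
finger_gap: 0.0515
time_s: 9.9
ee_pos: [0.4541, 0.0015, -0.0158]
tcp_rot: [-0.0, 1.0, 0.0, 0.0]
contact_force: [-2.1, 0.6, 3.5]
finger_gap: 0.0229
t 9.9 p [ 0.4541  0.0015 -0.0158] yaw 0.01 tilt [ 0.  0. -1.] F [-2.1  0.6  3.5] gap 0.0229 q [ 0.    0.1  -0.58  0.9   0.    1.57]
```

```bash
python3 -m inch '[[[0,0,-0.1,0],[0,0,-0.3,0],[0,0,-0.4,0],[0,0,-0.5,0],[0,0,-0.5,0],[0,0,-0.5,0],[0,0,-0.3,0],[0,0,0,0]]]'; python3 g.py .653 -.1335 .1
```

```text
time_s: 10.9
ee_pos: [0.455, 0.0015, 0.1153]
tcp_rot: [-0.0, 1.0, 0.0, 0.001]
contact_force: [-0.8, -0.4, -1.5]
finger_gap: 0.0233
t 10.9 p [0.455  0.0015 0.1153] yaw 0.01 tilt [ 0.002  0.    -1.   ] F [-0.8 -0.4 -1.5] gap 0.0233 q [ 0.    0.01 -0.37  1.19  0.    1.57]
units(50mm): [3.96  2.702 0.316]
```

```bash
python3 -m inch '[[[0.2,0.15,0,0],[0.4,0.27,0,0],[0.4,0.27,0,0],[0.5,0.34,0,0],[0.5,0.34,0,0],[0.5,0.34,0,0],[0.5,0.34,0,0],[0.4,0.27,0,0],[0.4,0.27,0,0],[0.16,0.11,0,0],[0,0,0,0],[0,0,0,0]]]'; python3 g.py .653 -.1335 .06
python3 - <<'E'
from h import *
for n in('scene','top'):
    s=snap(n); save(cv2.resize(s['img'][100:280,100:420] if n=='scene' else s['img'][80:260,240:560],None,fx=2.5,fy=2.5,interpolation=cv2.INTER_CUBIC),'l1'+n)
E
```

```text
time_s: 12.4
ee_pos: [0.6515, -0.1331, 0.1138]
tcp_rot: [-0.0, 1.0, 0.0, -0.0]
contact_force: [0.1, 0.9, -0.9]
finger_gap: 0.0223
t 12.4 p [ 0.6515 -0.1331  0.1138] yaw 0.03 tilt [-0.001  0.    -1.   ] F [ 0.1  0.9 -0.9] gap 0.0223 q [-0.2   0.41  0.12  1.29  0.    1.37]
units(50mm): [0.031 0.009 1.075]
```

View pics/l1scene.png

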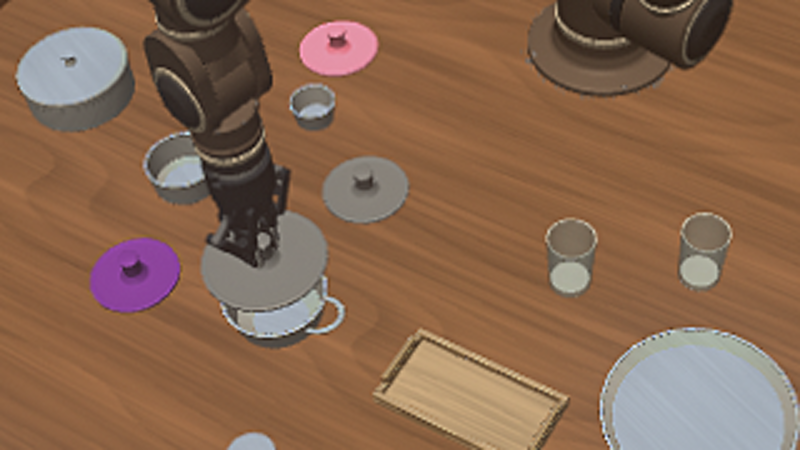

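The lid hangs level above the kadai. I'll lower it to contact.

```bash
python3 -m inch '[[[0.03,0.01,0.3,0],[0,0,0.3,0],[0,0,0.3,0],[0,0,0.2,0],[0,0,0.08,0],[0,0,0,0],[0,0,0,0]]]'; python3 g.py .653 -.1335 .046
```

```text
time_s: 13.38
ee_pos: [0.6541, -0.134, 0.0557]
tcp_rot: [0.0, 1.0, 0.0, 0.0]
contact_force: [0.7, 0.2, -1.9]
finger_gap: 0.0229
t 13.38 p [ 0.6541 -0.134   0.0557] yaw 0.01 tilt [ 0.001 -0.    -1.   ] F [ 0.7  0.2 -1.9] gap 0.0229 q [-0.2   0.43  0.03  1.17 -0.    1.37]
units(50mm): [-0.021 -0.011  0.194]
```

```bash
python3 - <<'E'
from meas import *
s=snap('scene');P=cloud(s)
print('lid',disc(s,P,(.654,-.133),.077,.076), 'z', np.nanmedian(P[(abs(P[:,:,2]-.077)<.02)&(np.hypot(P[:,:,0]-.654,P[:,:,1]+.133)<.07)][:,2]))
E
python3 -m inch '[[[0,0,0.08,0],[0,0,0.04,0],[0,0,0.04,0],[0,0,0,0]]]'; python3 -m inch '[[[0,0,0.04,0],[0,0,0,0]]]'
```

```text
lid (array([ 0.45475381, -0.35768701]), np.float64(0.2241118075045276), 444) z 0.07563259478982776
time_s: 13.92
ee_pos: [0.6535, -0.1339, 0.0468]
tcp_rot: [-0.0, 1.0, 0.0, -0.0]
contact_force: [0.6, -1.1, -1.6]
finger_gap: 0.0227
time_s: 14.18
ee_pos: [0.6538, -0.1339, 0.0462]
tcp_rot: [0.0, 1.0, 0.0, 0.001]
contact_force: [-2.5, -0.0, 4.9]
finger_gap: 0.0228
```

Contact came at the expected height. I'll release it.

```bash
python3 -m inch '[[[0,0,0,0],[0,0,0,0],[0,0,0,0],[0,0,0,0]]]' 0.6; python3 -m inch '[[[0,0,-0.1,0],[0,0,-0.3,0],[0,0,-0.5,0],[0,0,-0.6,0],[0,0,-0.6,0],[0,0,0,0]]]'; python3 g.py .4198 -.1571 .1
```

```text
time_s: 14.68
ee_pos: [0.6536, -0.1339, 0.0449]
tcp_rot: [-0.0, 1.0, 0.0, -0.0]
contact_force: [0.5, -0.1, 0.7]
finger_gap: 0.0514
time_s: 15.42
ee_pos: [0.6554, -0.1343, 0.1544]
tcp_rot: [0.001, 1.0, 0.0, 0.003]
contact_force: [0.5, -0.0, 0.3]
finger_gap: 0.051
t 15.43 p [ 0.6554 -0.1343  0.1544] yaw 0.02 tilt [ 0.006 -0.001 -1.   ] F [ 0.5 -0.   0.3] gap 0.051 q [-0.2   0.4   0.21  1.37  0.    1.37]
units(50mm): [-4.719  0.454  1.058]
```

```bash
python3 -m inch '[[[-0.3,0.04,0,0],[-0.6,0.05,0,0],[-0.6,0.05,0,0],[-0.6,0.06,0,0],[-0.6,0.06,0,0],[-0.6,0.06,0,0],[-0.6,0.06,0.2,0],[-0.5,0.06,0.4,0],[-0.3,0.02,0.4,0],[0,0,0,0],[0,0,0,0]]]'; python3 g.py .4198 -.1571 .03;  python3 - <<'E'
from meas import *
s=snap('top'); save(cv2.resize(s['img'][100:250,280:500],None,fx=3.5,fy=3.5,interpolation=cv2.INTER_CUBIC),'k1')
for n in('top','scene'):
    s=snap(n);P=cloud(s);print('lid',n,disc(s,P,(.653,-.133),.066,.076))
E
```

```text
time_s: 16.8
ee_pos: [0.4195, -0.1571, 0.1008]
tcp_rot: [0.0, 1.0, 0.0, 0.001]
contact_force: [-0.8, 0.2, 0.8]
finger_gap: 0.0516
t 16.8 p [ 0.4195 -0.1571  0.1008] yaw 0.02 tilt [ 0.001 -0.    -1.   ] F [-0.8  0.2  0.8] gap 0.0516 q [-0.36  0.   -0.4   1.16  0.    1.21]
units(50mm): [ 5.000e-03 -1.000e-03  1.416e+00]
lid top (array([ 0.65512948, -0.13253611]), np.float64(0.0061259802362936995), 131)
lid scene (array([ 0.65721537, -0.13189723]), np.float64(0.007007773980165223), 144)
```

View pics/k1.png

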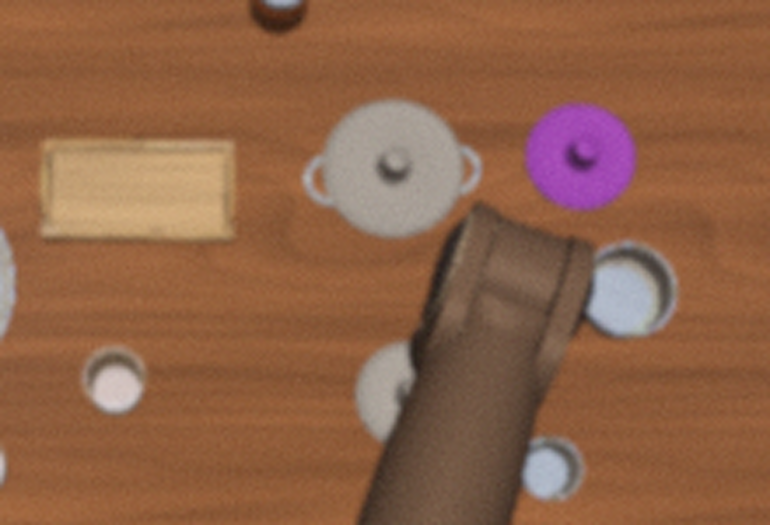

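The large lid covers the kadai evenly, with the handles sticking out equally on each side at (318,183) and (470,170). Now the small lid.

```bash
python3 -m inch '[[[0,0,0.4,0],[0,0,0.6,0],[0,0,0.6,0],[0,0,0.4,0],[0,0,0.2,0],[0,0,0.08,0],[0,0,0,0],[0,0,0,0]]]'; python3 g.py .4198 -.1571 -.016
```

```text
time_s: 17.95
ee_pos: [0.4193, -0.1572, -0.0132]
tcp_rot: [0.0, 1.0, 0.0, 0.001]
contact_force: [0.1, -0.1, 0.5]
finger_gap: 0.0511
t 17.95 p [ 0.4193 -0.1572 -0.0132] yaw 0.02 tilt [ 0.001 -0.    -1.   ] F [ 0.1 -0.1  0.5] gap 0.0511 q [-0.36  0.08 -0.59  0.9  -0.    1.21]
units(50mm): [ 0.01  -0.002  0.057]
```

```bash
python3 -m inch '[[[0,0,0.055,0],[0,0,0,0]]]'; python3 -m inch '[[[0,0,0,0],[0,0,0,0],[0,0,0,0],[0,0,0,0],[0,0,0,0],[0,0,0,0]]]' 0 40; python3 -m inch '[[[0,0,-0.1,0],[0,0,-0.3,0],[0,0,-0.4,0],[0,0,-0.5,0],[0,0,-0.5,0],[0,0,-0.5,0],[0,0,-0.2,0],[0,0,0,0]]]';python3 g.py .528 -.3807 .1
```

```text
time_s: 18.2
ee_pos: [0.4186, -0.157, -0.0166]
tcp_rot: [0.0, 1.0, 0.0, 0.0]
contact_force: [-0.6, -0.8, 0.2]
finger_gap: 0.0515
time_s: 18.95
ee_pos: [0.4187, -0.157, -0.0165]
tcp_rot: [0.0, 1.0, 0.0, 0.0]
contact_force: [-2.4, -0.2, 4.6]
finger_gap: 0.023
time_s: 19.95
ee_pos: [0.4191, -0.1571, 0.109]
tcp_rot: [0.0, 1.0, 0.0, 0.001]
contact_force: [-0.2, 0.8, -1.5]
finger_gap: 0.0229
t 19.95 p [ 0.4191 -0.1571  0.109 ] yaw 0.02 tilt [ 0.001 -0.    -1.   ] F [-0.2  0.8 -1.5] gap 0.0229 q [-0.36 -0.   -0.39  1.18  0.    1.21]
units(50mm): [2.177 4.472 0.184]
```

```bash
python3 -m inch '[[[0.1,0.2,0,0],[0.2,0.4,0,0],[0.26,0.55,0,0],[0.28,0.58,0,0],[0.28,0.58,0,0],[0.28,0.58,0,0],[0.28,0.58,0,0],[0.26,0.5,0,0],[0.16,0.33,0,0],[0.07,0.16,0,0],[0,0,0,0],[0,0,0,0]]]'; python3 g.py .528 -.3807 .049
python3 - <<'E'
from h import *
s=snap('scene'); save(cv2.resize(s['img'][80:260,80:320],None,fx=3,fy=3,interpolation=cv2.INTER_CUBIC),'m1')
E
```

```text
time_s: 21.45
ee_pos: [0.5269, -0.3797, 0.1081]
tcp_rot: [-0.0, 1.0, 0.0, -0.0]
contact_force: [-0.1, 0.0, -0.5]
finger_gap: 0.0231
t 21.45 p [ 0.5269 -0.3797  0.1081] yaw 0.02 tilt [-0.  0. -1.] F [-0.1  0.  -0.5] gap 0.0231 q [-0.62  0.38  0.07  1.26  0.    0.95]
units(50mm): [0.023 0.021 1.182]
```

View pics/m1.png

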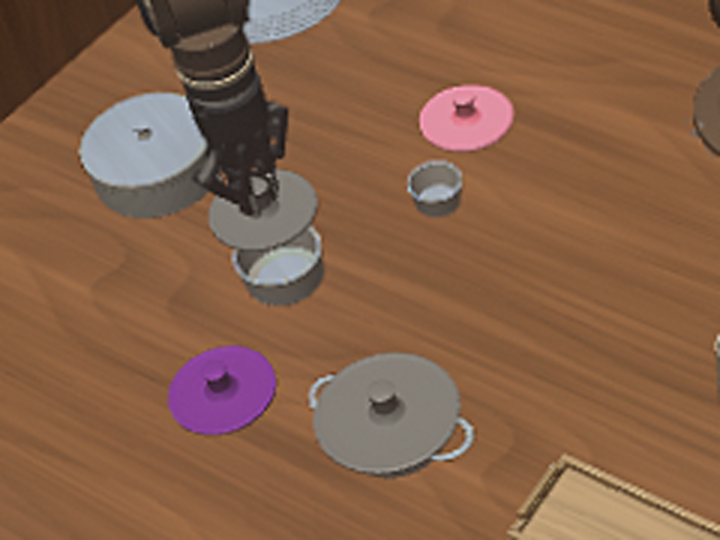

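The small lid is above the bowl and the large lid sits flat on the kadai. I'll lower it.

```bash
python3 -m inch '[[[0.02,0.02,0.3,0],[0,0,0.3,0],[0,0,0.3,0],[0,0,0.2,0],[0,0,0.1,0],[0,0,0,0],[0,0,0,0]]]'; python3 -m inch '[[[0,0,0.05,0],[0,0,0.05,0],[0,0,0.04,0],[0,0,0,0]]]';  python3 g.py .528 -.3807 .039
```

```text
time_s: 22.38
ee_pos: [0.5285, -0.3812, 0.0489]
tcp_rot: [0.0, 1.0, 0.0, 0.0]
contact_force: [-0.0, 0.5, -1.2]
finger_gap: 0.023
time_s: 22.88
ee_pos: [0.528, -0.3808, 0.041]
tcp_rot: [-0.0, 1.0, 0.0, -0.0]
contact_force: [0.2, 0.5, -1.8]
finger_gap: 0.0227
t 22.88 p [ 0.528  -0.3808  0.041 ] yaw 0.01 tilt [-0.  0. -1.] F [ 0.2  0.5 -1.8] gap 0.0227 q [-0.62  0.41 -0.04  1.13  0.    0.95]
units(50mm): [-0.001 -0.003  0.041]
```

```bash
python3 -m inch '[[[0,0,0.04,0],[0,0,0.03,0],[0,0,0,0]]]'; python3 -m inch '[[[0,0,0,0],[0,0,0,0],[0,0,0,0],[0,0,0,0]]]' 0.6; python3 -m inch '[[[0,0,-0.1,0],[0,0,-0.3,0],[0,0,-0.5,0],[0,0,-0.6,0],[0,0,-0.8,0],[0,0,-0.6,0],[0,0,0,0]]]'; python3 g.py .425 .1622 .17
```

```text
time_s: 23.25
ee_pos: [0.5283, -0.381, 0.0388]
tcp_rot: [0.0, 1.0, 0.0, 0.0]
contact_force: [-1.6, 1.4, 4.8]
finger_gap: 0.0228
time_s: 23.75
ee_pos: [0.5282, -0.3809, 0.0377]
tcp_rot: [-0.0, 1.0, 0.0, -0.0]
contact_force: [0.3, 0.5, 0.1]
finger_gap: 0.0513
time_s: 24.62
ee_pos: [0.5295, -0.3819, 0.1873]
tcp_rot: [0.002, 1.0, 0.0, 0.003]
contact_force: [-0.3, -0.2, 0.2]
finger_gap: 0.0511
t 24.62 p [ 0.5295 -0.3819  0.1873] yaw 0.01 tilt [ 0.005 -0.004 -1.   ] F [-0.3 -0.2  0.2] gap 0.0511 q [-0.62  0.37  0.23  1.43  0.    0.95]
units(50mm): [ -2.09  -10.884   0.292]
```

```bash
python3 -m inch '[[[-0.1,-0.5,0,0],[-0.2,-1,0,0],[-0.2,-1,0,0],[-0.2,-1,0,0],[-0.2,-1,0,0],[-0.2,-1,0,0],[-0.2,-1,0,0],[-0.2,-1,0,0],[-0.2,-1,0,0],[-0.2,-1,0,0],[-0.18,-0.8,0,0],[0,-0.5,0,0]]]' 1; python3 -m inch '[[[0,0,0,0]]]'; python3 g.py .425 .1622 .12
python3 - <<'E'
from meas import *
s=snap('top'); save(cv2.resize(s['img'][100:250,220:500],None,fx=2.8,fy=2.8,interpolation=cv2.INTER_CUBIC),'n1')
P=cloud(s)
# tray walls
c=ray(s,[(319,153)],.02)[0,:2]
print(c); 
hsv=cv2.cvtColor(s['img'],cv2.COLOR_RGB2HSV); print(hsv[153,319],hsv[120,319])
E
```

```text
time_s: 26.12
ee_pos: [0.423, 0.1606, 0.1827]
tcp_rot: [-0.0, 1.0, 0.001, -0.0]
contact_force: [-1.2, -0.5, -0.3]
finger_gap: 0.0852
time_s: 26.25
ee_pos: [0.4236, 0.1601, 0.1825]
tcp_rot: [0.0, 1.0, 0.002, -0.0]
contact_force: [0.2, -0.0, 0.7]
finger_gap: 0.0855
t 26.25 p [0.4236 0.1601 0.1825] yaw 0.19 tilt [-0.001 -0.    -1.   ] F [ 0.2 -0.   0.7] gap 0.0855 q [ 0.36 -0.01 -0.23  1.35 -0.    1.93]
units(50mm): [ 0.03  -0.042  1.249]
[0.64618593 0.14072225]
[ 13 108 118] [ 12 150 139]
```

View pics/n1.png

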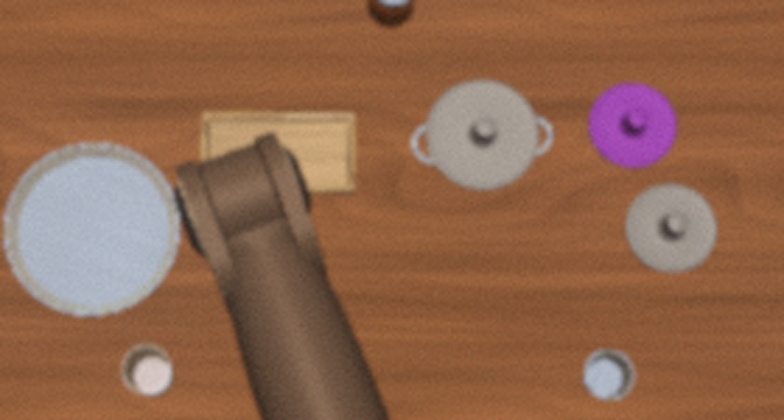

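Both lids are on and centred. Next I'll refine the tray from crop pixels, with corners (303,138) to (431,203).

Run:
```python
from meas import *
s=snap('top');g=lambda u,v,z:ray(s,[(160+u/2.3-.3,80+v/2.3-.3)],z)[0,:2].round(4)
print(g(367,138,.02),g(367,203,.02),g(303.5,170,.028),g(431,170,.028))
s=snap('scene');P=cloud(s)
m=(P[:,:,2]>.014)&(P[:,:,2]<.045)&(abs(P[:,:,0]-.645)<.075)&(abs(P[:,:,1]-.14)<.12)
X=P[m][:,:2]; r=cv2.minAreaRect((X*1000).astype(np.float32)); print(r)
lo,hi=np.percentile(X,[1,99],axis=0); print(lo,hi,(lo+hi)/2)
s2=snap('scene'); save(cv2.resize(s2['img'][120:310,220:450],None,fx=3.2,fy=3.1,interpolation=cv2.INTER_CUBIC),'n2')
```

```text
[0.6991 0.1401] [0.5872 0.1393] [0.6413 0.2453] [0.6419 0.0332]
((645.3945922851562, 139.6019287109375), (212.7291717529297, 115.2334213256836), 89.601806640625)
[0.58939051 0.03499332] [0.70189669 0.24498649] [0.6456436 0.1399899]
```

View pics/n2.png

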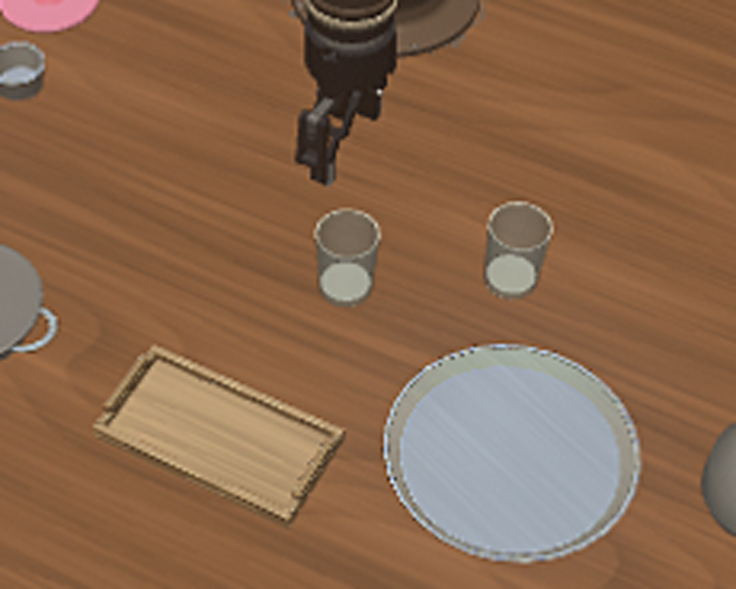

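```bash
python3 -m inch '[[[0.03,-0.04,0.3,0],[0,0,0.4,0],[0,0,0.4,0],[0,0,0.2,0],[0,0,0,0],[0,0,0,0]]]'; python3 g.py .425 .1622 .016
python3 - <<'E'
from meas import *
s=snap('scene'); save(cv2.resize(s['img'][120:220,280:400],None,fx=6,fy=6,interpolation=cv2.INTER_CUBIC),'n3')
P=cloud(s);m=(P[:,:,2]>.095)&(P[:,:,2]<.17)&(abs(P[:,:,0]-.425)<.1)&(abs(P[:,:,1]-.16)<.03);X=P[m];print(X[:,2].min(),len(X))
for a in(.36,.38,.40,.42,.44,.46,.48): k=(X[:,0]>=a)&(X[:,0]<a+.02); print(a,k.sum(),X[k].min(0).round(3) if k.any() else 0,X[k].max(0).round(3) if k.any() else 0)
E
```

```text
time_s: 27.2
ee_pos: [0.426, 0.161, 0.1184]
tcp_rot: [-0.0, 1.0, -0.0, 0.0]
contact_force: [0.9, 0.4, 0.3]
finger_gap: 0.0853
t 27.2 p [0.426  0.161  0.1184] yaw -0.0 tilt [ 0.001  0.    -1.   ] F [0.9 0.4 0.3] gap 0.0853 q [ 0.36  0.01 -0.36  1.2   0.    1.93]
units(50mm): [-0.021 -0.022  2.047]
0.1530100880422196 31
0.36 2 [0.377 0.169 0.161] [0.378 0.169 0.166]
0.38 16 [0.38  0.154 0.156] [0.389 0.171 0.168]
0.4 0 0 0
0.42 0 0 0
0.44 0 0 0
0.46 9 [0.468 0.165 0.153] [0.479 0.17  0.169]
0.48 4 [0.483 0.153 0.165] [0.484 0.163 0.169]
```

View pics/n3.png

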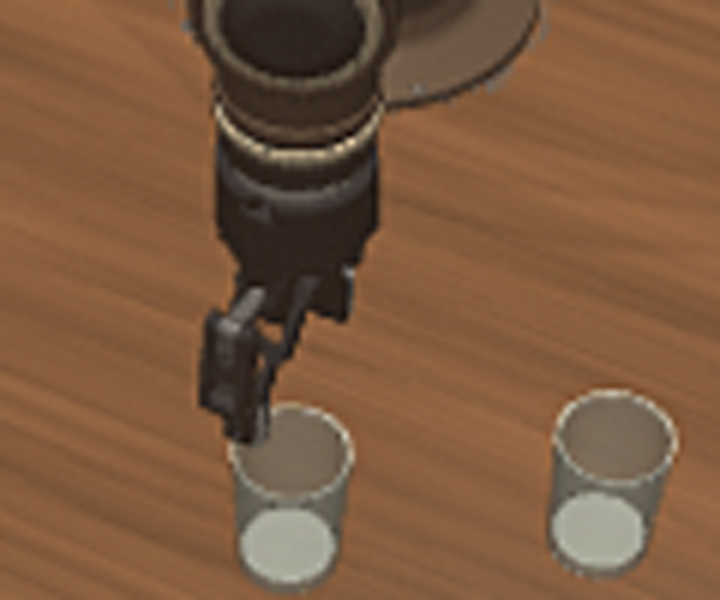

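The tips are above the rim and straddle the glass. I'll shift x by about -2.5 mm and descend until the tips are near z .05.

```bash
python3 -m inch '[[[-0.05,-0.02,0.2,0],[0,0,0.4,0],[0,0,0.4,0],[0,0,0.4,0],[0,0,0.4,0],[0,0,0.2,0],[0,0,0,0],[0,0,0,0]]]'; python3 g.py .4235 .1622 .015
python3 - <<'E'
from meas import *
s=snap('scene'); save(cv2.resize(s['img'][120:220,280:400],None,fx=6,fy=6,interpolation=cv2.INTER_CUBIC),'n4')
E
```

```text
time_s: 28.25
ee_pos: [0.4236, 0.1622, 0.0185]
tcp_rot: [-0.0, 1.0, 0.0, 0.001]
contact_force: [-0.4, -0.2, 0.2]
finger_gap: 0.0855
t 28.25 p [0.4236 0.1622 0.0185] yaw 0.02 tilt [ 0.001  0.    -1.   ] F [-0.4 -0.2  0.2] gap 0.0855 q [ 0.37  0.06 -0.53  0.98 -0.    1.94]
units(50mm): [-0.001  0.001  0.071]
```

View pics/n4.png

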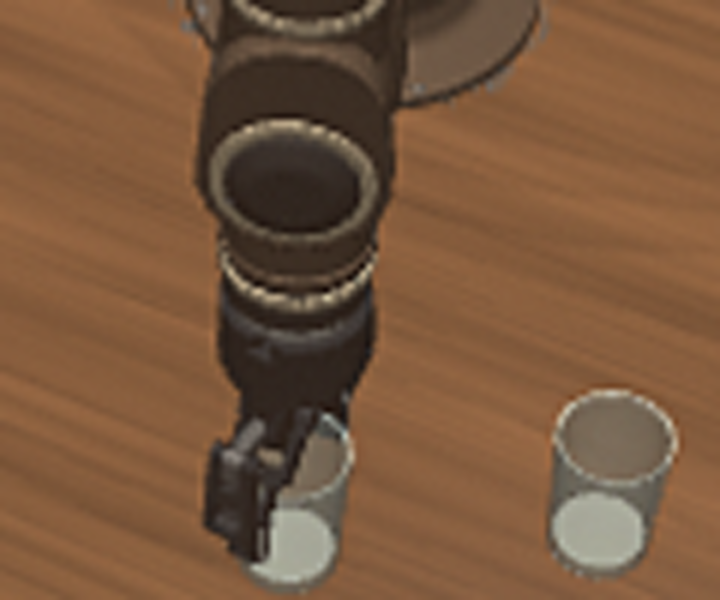

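Both fingers straddle the glass, so I'll close.

```bash
python3 -m inch '[[[0,0,0,0],[0,0,0,0],[0,0,0,0],[0,0,0,0],[0,0,0,0]]]' 0 35; python3 g.py; python3 -m inch '[[[0,0,-0.05,0],[0,0,-0.1,0],[0,0,-0.2,0],[0,0,-0.3,0],[0,0,-0.3,0],[0,0,-0.2,0],[0,0,-0.1,0],[0,0,0,0]]]';python3 g.py .643 .0915 .1
```

```text
time_s: 28.92
ee_pos: [0.4234, 0.1623, 0.0187]
tcp_rot: [-0.0, 1.0, 0.0, 0.0]
contact_force: [-3.2, -0.3, 4.8]
finger_gap: 0.0619
t 28.93 p [0.4234 0.1623 0.0187] yaw 0.02 tilt [ 0.001  0.001 -1.   ] F [-3.2 -0.3  4.8] gap 0.0619 q [ 0.37  0.06 -0.53  0.98  0.    1.94]
time_s: 29.92
ee_pos: [0.4232, 0.1621, 0.0806]
tcp_rot: [-0.0, 1.0, 0.0, 0.0]
contact_force: [-0.1, -0.7, -1.7]
finger_gap: 0.0617
t 29.93 p [0.4232 0.1621 0.0806] yaw 0.01 tilt [ 0.  0. -1.] F [-0.1 -0.7 -1.7] gap 0.0617 q [ 0.37  0.02 -0.43  1.12  0.    1.94]
units(50mm): [ 4.395  1.413 -0.386]
```

```bash
python3 -m inch '[[[0.2,0.06,0,0],[0.4,0.13,0,0],[0.5,0.16,0,0],[0.55,0.18,0,0],[0.55,0.18,0,0],[0.55,0.18,0,0],[0.55,0.18,0,0],[0.5,0.16,0,0],[0.4,0.12,0,0],[0.2,0.06,0,0],[0,0,0,0],[0,0,0,0]]]'; python3 g.py .643 .0915 .0365
```

```text
time_s: 31.42
ee_pos: [0.6426, 0.0916, 0.0801]
tcp_rot: [-0.0, 1.0, 0.0, -0.0]
contact_force: [1.0, -0.6, -0.6]
finger_gap: 0.0618
t 31.43 p [0.6426 0.0916 0.0801] yaw 0.02 tilt [-0.001  0.    -1.   ] F [ 1.  -0.6 -0.6] gap 0.0618 q [0.14 0.38 0.02 1.21 0.   1.71]
units(50mm): [0.009 0.002 0.872]
```

```bash
python3 -m inch '[[[0,0,0.1,0],[0,0,0.2,0],[0,0,0.25,0],[0,0,0.2,0],[0,0,0.1,0],[0,0,0.02,0],[0,0,0,0],[0,0,0,0]]]'
python3 - <<'E'
from meas import *
s=snap('scene'); save(cv2.resize(s['img'][180:300,210:370],None,fx=4.5,fy=4.5,interpolation=cv2.INTER_CUBIC),'n5')
E
python3 g.py .643 .0915 .0265
```

```text
time_s: 32.42
ee_pos: [0.6434, 0.0916, 0.0373]
tcp_rot: [-0.0, 1.0, 0.0, 0.0]
contact_force: [-0.2, 0.1, -2.5]
finger_gap: 0.0617
t 32.48 p [0.6434 0.0916 0.0373] yaw 0.01 tilt [ 0.001  0.    -1.   ] F [ 0.3  0.4 -1.1] gap 0.0613 q [ 0.14  0.4  -0.05  1.12  0.    1.71]
units(50mm): [-0.008  0.003  0.215]
```

View pics/n5.png

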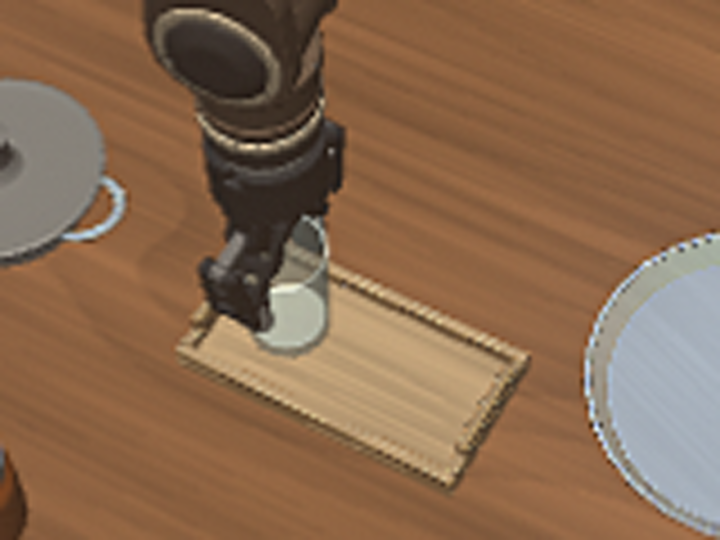

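The glass is inside the tray walls and about 10 mm above the floor. I'll lower it gently.

```bash
python3 -m inch '[[[0,0,0.06,0],[0,0,0.06,0],[0,0,0.04,0],[0,0,0.03,0],[0,0,0,0]]]'; python3 -m inch '[[[0,0,0.03,0],[0,0,0,0]]]'
```

```text
time_s: 33.1
ee_pos: [0.643, 0.0916, 0.0272]
tcp_rot: [0.0, 1.0, 0.0, -0.0]
contact_force: [-0.6, 0.7, -2.7]
finger_gap: 0.062
time_s: 33.35
ee_pos: [0.6432, 0.0917, 0.0268]
tcp_rot: [-0.0, 1.0, 0.0, 0.0]
contact_force: [-2.3, -0.7, 4.7]
finger_gap: 0.0616
```

```bash
python3 -m inch '[[[0,0,0,0],[0,0,0,0],[0,0,0,0],[0,0,0,0]]]' 1; python3 -m inch '[[[0,0,-0.1,0],[0,0,-0.3,0],[0,0,-0.5,0],[0,0,-0.5,0],[0,0,-0.5,0],[0,0,0,0]]]'; python3 g.py .335 .3066 .12
```

```text
time_s: 33.85
ee_pos: [0.6431, 0.0916, 0.0257]
tcp_rot: [0.0, 1.0, 0.0, -0.0]
contact_force: [-0.5, 0.5, -0.2]
finger_gap: 0.0854
time_s: 34.6
ee_pos: [0.6448, 0.0918, 0.1244]
tcp_rot: [-0.0, 1.0, 0.0, 0.003]
contact_force: [-0.2, -0.3, 0.1]
finger_gap: 0.0854
t 34.6 p [0.6448 0.0918 0.1244] yaw 0.01 tilt [ 0.006  0.001 -1.   ] F [-0.2 -0.3  0.1] gap 0.0854 q [0.14 0.37 0.1  1.29 0.   1.71]
units(50mm): [-6.195 -4.297  0.058]
```

```bash
python3 -m inch '[[[-0.3,-0.2,0,0],[-0.6,-0.42,0,0],[-0.6,-0.42,0,0],[-0.65,-0.45,0,0],[-0.65,-0.45,0,0],[-0.65,-0.45,0,0],[-0.65,-0.45,0,0],[-0.65,-0.45,0,0],[-0.6,-0.42,0,0],[-0.5,-0.35,0,0],[-0.3,-0.23,0,0],[0,0,0,0]]]'; python3 g.py .3354 .3066 .06;  python3 - <<'E'
from meas import *
s=snap('scene'); save(cv2.resize(s['img'][120:310,210:430],None,fx=3.2,fy=3.1,interpolation=cv2.INTER_CUBIC),'n6')
E
```

```text
time_s: 36.1
ee_pos: [0.3335, 0.306, 0.12]
tcp_rot: [0.0, 1.0, 0.002, -0.001]
contact_force: [0.5, 0.1, -0.7]
finger_gap: 0.0856
t 36.1 p [0.3335 0.306  0.12  ] yaw 0.17 tilt [-0.001 -0.001 -1.   ] F [ 0.5  0.1 -0.7] gap 0.0856 q [ 0.74  0.01 -0.36  1.21  0.    2.31]
units(50mm): [ 0.04  -0.014  1.199]
```

View pics/n6.png

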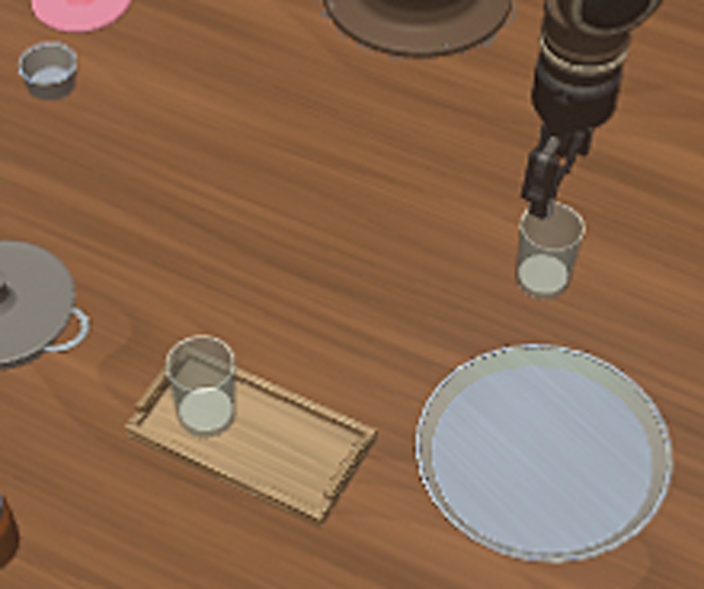

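The first glass stands upright in the left end of the tray at (205,385). Next is the second glass.

```bash
python3 -m inch '[[[0.03,-0.01,0.2,0],[0,0,0.4,0],[0,0,0.4,0],[0,0,0.4,0],[0,0,0.4,0],[0,0,0.2,0],[0,0,0.04,0],[0,0,0,0],[0,0,0,0]]]'; python3 g.py .3354 .3066 .0185
python3 - <<'E'
from meas import *
s=snap('scene'); save(cv2.resize(s['img'][130:230,320:440],None,fx=6,fy=6,interpolation=cv2.INTER_CUBIC),'n7')
E
```

```text
time_s: 37.28
ee_pos: [0.3375, 0.3069, 0.0195]
tcp_rot: [-0.0, 1.0, 0.0, 0.0]
contact_force: [1.0, -0.7, 0.4]
finger_gap: 0.0854
t 37.27 p [0.3375 0.3069 0.0195] yaw 0.01 tilt [ 0.001  0.001 -1.   ] F [ 1.  -0.7  0.4] gap 0.0854 q [ 0.74  0.07 -0.52  0.98 -0.    2.31]
units(50mm): [-0.043  0.005  0.02 ]
```

View pics/n7.png

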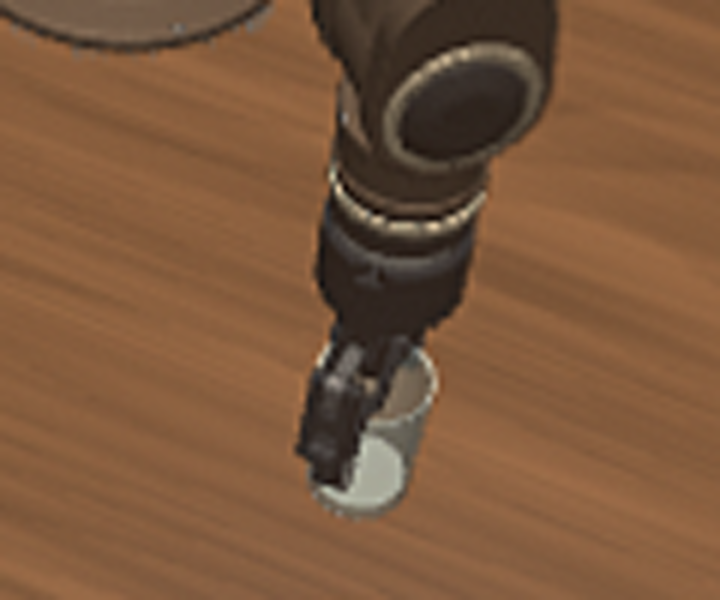

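```bash
python3 -m inch '[[[-0.04,0,0.02,0],[0,0,0,0]]]'; python3 -m inch '[[[0,0,0,0],[0,0,0,0],[0,0,0,0],[0,0,0,0],[0,0,0,0]]]' 0 35; python3 -m inch '[[[0,0,-0.05,0],[0,0,-0.1,0],[0,0,-0.2,0],[0,0,-0.3,0],[0,0,-0.3,0],[0,0,-0.2,0],[0,0,-0.1,0],[0,0,0,0]]]';python3 g.py .643 .1875 .0815
```

```text
time_s: 37.58
ee_pos: [0.3349, 0.3065, 0.0179]
tcp_rot: [-0.0, 1.0, 0.0, 0.0]
contact_force: [0.3, -0.6, 0.6]
finger_gap: 0.0851
time_s: 38.2
ee_pos: [0.3349, 0.3068, 0.0182]
tcp_rot: [-0.0, 1.0, 0.0, -0.0]
contact_force: [-2.6, -0.1, 5.9]
finger_gap: 0.0614
time_s: 39.2
ee_pos: [0.3351, 0.3066, 0.0806]
tcp_rot: [-0.0, 1.0, 0.0, 0.0]
contact_force: [0.1, -0.0, -2.5]
finger_gap: 0.0617
t 39.2 p [0.3351 0.3066 0.0806] yaw 0.02 tilt [ 0.  0. -1.] F [ 0.1 -0.  -2.5] gap 0.0617 q [ 0.74  0.02 -0.43  1.12 -0.    2.31]
units(50mm): [ 6.157  2.384 -0.017]
```

```bash
python3 -m inch '[[[0.2,0.08,0,0],[0.4,0.16,0,0],[0.6,0.23,0,0],[0.75,0.29,0,0],[0.8,0.31,0,0],[0.8,0.31,0,0],[0.8,0.31,0,0],[0.75,0.29,0,0],[0.55,0.21,0,0],[0.35,0.13,0,0],[0.15,0.06,0,0],[0,0,0,0]]]'; python3 -m inch '[[[0,0,0,0],[0,0,0,0]]]'; python3 g.py .643 .1875 .0365
```

```text
time_s: 40.7
ee_pos: [0.6425, 0.1871, 0.0795]
tcp_rot: [0.0, 1.0, -0.0, -0.001]
contact_force: [-0.3, -0.1, -2.3]
finger_gap: 0.0617
time_s: 40.95
ee_pos: [0.642, 0.188, 0.0806]
tcp_rot: [-0.0, 1.0, 0.0, 0.0]
contact_force: [0.3, -0.2, -2.1]
finger_gap: 0.0618
t 40.95 p [0.642  0.188  0.0806] yaw 0.06 tilt [ 0.  0. -1.] F [ 0.3 -0.2 -2.1] gap 0.0618 q [0.28 0.42 0.07 1.22 0.   1.85]
units(50mm): [0.02  0.009 0.882]
```

```bash
python3 -m inch '[[[0.02,0.01,0.1,0],[0,0,0.2,0],[0,0,0.25,0],[0,0,0.2,0],[0,0,0.1,0],[0,0,0.02,0],[0,0,0,0],[0,0,0,0]]]'; python3 g.py .643 .1875 .0265; python3 -m inch '[[[0,0,0.06,0],[0,0,0.06,0],[0,0,0.04,0],[0,0,0.03,0],[0,0,0,0]]]'; python3 -m inch '[[[0,0,0.03,0],[0,0,0,0]]]'
```

```text
time_s: 41.95
ee_pos: [0.6439, 0.1872, 0.0374]
tcp_rot: [-0.0, 1.0, 0.0, 0.0]
contact_force: [0.6, -1.1, -2.7]
finger_gap: 0.0612
t 41.95 p [0.6439 0.1872 0.0374] yaw 0.01 tilt [ 0.001  0.    -1.   ] F [ 0.6 -1.1 -2.7] gap 0.0612 q [ 0.28  0.44  0.01  1.14 -0.    1.85]
units(50mm): [-0.018 -0.007  0.217]
time_s: 42.58
ee_pos: [0.6435, 0.1871, 0.0272]
tcp_rot: [0.0, 1.0, 0.0, -0.0]
contact_force: [0.4, 0.1, -1.4]
finger_gap: 0.0614
time_s: 42.82
ee_pos: [0.6438, 0.1872, 0.0264]
tcp_rot: [-0.0, 1.0, 0.0, 0.0]
contact_force: [-1.0, -0.4, 0.5]
finger_gap: 0.0614
```

```bash
python3 -m inch '[[[0,0,0.02,0],[0,0,0,0]]]'; python3 -m inch '[[[0,0,0,0],[0,0,0,0],[0,0,0,0],[0,0,0,0]]]' 1; python3 -m inch '[[[0,0,-0.1,0],[0,0,-0.3,0],[0,0,-0.5,0],[0,0,-0.5,0],[0,0,-0.5,0],[0,0,-0.5,0],[0,0,0,0]]]'; python3 g.py .338 -.2967 .12
```

```text
time_s: 43.08
ee_pos: [0.6438, 0.1873, 0.0263]
tcp_rot: [-0.0, 1.0, 0.0, 0.001]
contact_force: [-2.7, -1.0, 7.1]
finger_gap: 0.0618
time_s: 43.58
ee_pos: [0.6436, 0.1871, 0.0247]
tcp_rot: [0.0, 1.0, 0.0, -0.0]
contact_force: [-0.6, 0.5, 0.4]
finger_gap: 0.0859
time_s: 44.45
ee_pos: [0.6451, 0.1875, 0.1483]
tcp_rot: [-0.001, 1.0, 0.0, 0.003]
contact_force: [-0.1, 0.7, -1.3]
finger_gap: 0.0853
t 44.45 p [0.6451 0.1875 0.1483] yaw 0.01 tilt [ 0.005  0.002 -1.   ] F [-0.1  0.7 -1.3] gap 0.0853 q [0.28 0.41 0.2  1.36 0.   1.85]
units(50mm): [-6.146  9.684  0.518]
```

```bash
python3 -m inch '[[[-0.3,0.4,0,0],[-0.57,0.9,0,0],[-0.57,0.9,0,0],[-0.57,0.9,0,0],[-0.57,0.9,0,0],[-0.57,0.9,0,0],[-0.57,0.9,0,0],[-0.57,0.9,0,0],[-0.57,0.9,0,0],[-0.57,0.9,0,0],[-0.5,0.8,0,0],[-0.2,0.28,0,0]]]'; python3 -m inch '[[[0,0,0,0],[0,0,0,0]]]'; python3 g.py .338 -.2967 .03
python3 - <<'E'
from meas import *
s=snap('scene'); save(cv2.resize(s['img'][80:310,100:430],None,fx=2.4,fy=2.4,interpolation=cv2.INTER_CUBIC),'n8')
E
```

```text
time_s: 45.95
ee_pos: [0.3354, -0.2935, 0.1441]
tcp_rot: [-0.0, 1.0, -0.001, -0.0]
contact_force: [0.5, -0.8, -0.2]
finger_gap: 0.0855
time_s: 46.2
ee_pos: [0.3373, -0.2914, 0.1444]
tcp_rot: [-0.0, 1.0, 0.0, -0.0]
contact_force: [0.2, 0.3, -1.1]
finger_gap: 0.0854
t 46.2 p [ 0.3373 -0.2914  0.1444] yaw 0.03 tilt [-0.     0.001 -1.   ] F [ 0.2  0.3 -1.1] gap 0.0854 q [-0.71 -0.02 -0.32  1.26  0.    0.86]
units(50mm): [0.015 0.107 2.289]
```

View pics/n8.png

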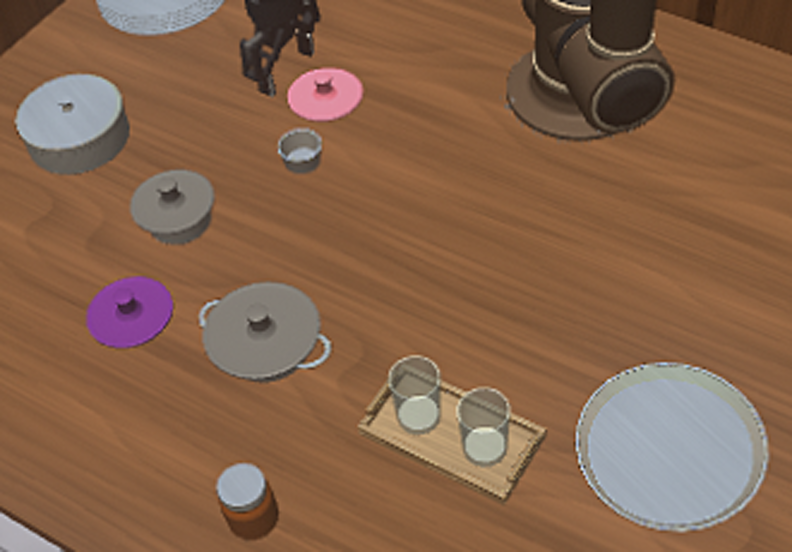

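```bash
python3 - <<'E'
from meas import *
s=snap('scene'); print('pink knob top',ray(s,[(100+324/2.4,80+86/2.4)],.035), 'edge near katori',ray(s,[(100+335/2.4,80+118/2.4)],.005))
P=cloud(s); c,e,N=rim(s,P,(.3395,-.2967),.036,.033,.008); print('katori',c,e)
E
python3 -m inch '[[[0.01,0.1,0.4,0],[0,0,0.5,0],[0,0,0.5,0],[0,0,0.4,0],[0,0,0.2,0],[0,0,0,0],[0,0,0,0]]]'; python3 g.py .338 -.2967 -.02
python3 - <<'E'
from meas import *
s=snap('scene'); save(cv2.resize(s['img'][80:180,170:290],None,fx=6,fy=6,interpolation=cv2.INTER_CUBIC),'n9')
E
```

```text
pink knob top [[ 0.21456532 -0.33628103  0.035     ]] edge near katori [[ 0.24197308 -0.3015705   0.005     ]]
katori [ 0.34139267 -0.29552627] 0.00273121153620638
time_s: 47.18
ee_pos: [0.3382, -0.2972, 0.0456]
tcp_rot: [0.0, 1.0, 0.0, 0.0]
contact_force: [1.1, -0.3, 0.5]
finger_gap: 0.0853
t 47.17 p [ 0.3382 -0.2972  0.0456] yaw 0.04 tilt [ 0.001 -0.001 -1.   ] F [ 1.1 -0.3  0.5] gap 0.0853 q [-0.72  0.04 -0.49  1.04 -0.    0.85]
units(50mm): [-0.006 -0.011  1.313]
```

View pics/n9.png

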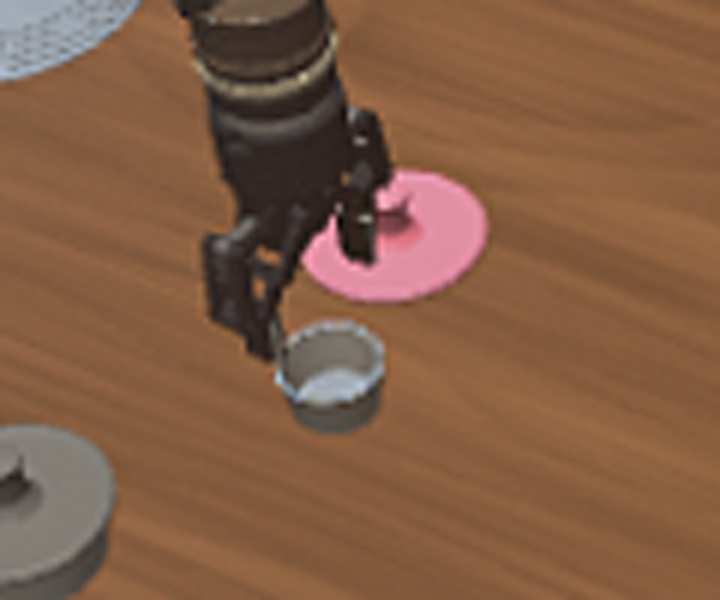

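The fingers straddle the katori and the pink lid is clear (its edge is at x≈.27). I'll descend.

```bash
python3 -m inch '[[[0,-0.02,0.3,0],[0,0,0.4,0],[0,0,0.3,0],[0,0,0.2,0],[0,0,0.1,0],[0,0,0.03,0],[0,0,0,0],[0,0,0,0]]]'; python3 g.py .338 -.2962 -.021;python3 - <<'E'
from meas import *
s=snap('scene'); save(cv2.resize(s['img'][80:180,170:290],None,fx=6,fy=6,interpolation=cv2.INTER_CUBIC),'n10')
E
```

```text
time_s: 48.22
ee_pos: [0.338, -0.2962, -0.0212]
tcp_rot: [0.0, 1.0, 0.0, 0.0]
contact_force: [0.1, -0.2, 0.4]
finger_gap: 0.0854
t 48.23 p [ 0.338  -0.2962 -0.0212] yaw 0.01 tilt [ 0.001 -0.001 -1.   ] F [ 0.1 -0.2  0.4] gap 0.0854 q [-0.72  0.09 -0.59  0.88  0.    0.85]
units(50mm): [ 0.001 -0.001 -0.005]
```

View pics/n10.png

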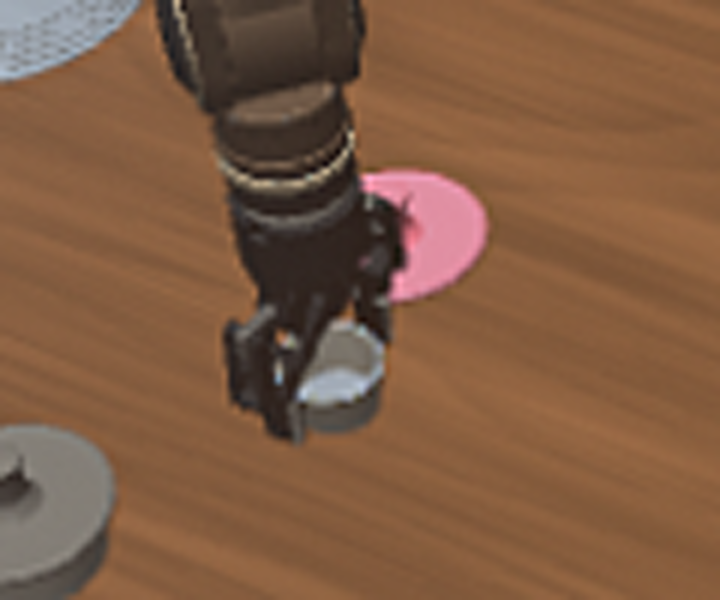

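```bash
python3 -m inch '[[[0,0,0,0],[0,0,0,0],[0,0,0,0],[0,0,0,0],[0,0,0,0]]]' 0 35;python3 g.py; python3 -m inch '[[[0,0,-0.05,0],[0,0,-0.2,0],[0,0,-0.4,0],[0,0,-0.5,0],[0,0,-0.6,0],[0,0,-0.7,0],[0,0,-0.7,0],[0,0,-0.4,0],[0,0,0,0]]]';python3 g.py .5335 .3927 .15;python3 - <<'E'
from meas import *
s=snap('scene'); save(cv2.resize(s['img'][60:180,170:290],None,fx=6,fy=5,interpolation=cv2.INTER_CUBIC),'n11')
E
```

```text
time_s: 48.9
ee_pos: [0.3377, -0.2961, -0.021]
tcp_rot: [0.0, 1.0, 0.0, 0.0]
contact_force: [-2.0, 0.9, 5.3]
finger_gap: 0.0631
t 48.9 p [ 0.3377 -0.2961 -0.021 ] yaw 0.01 tilt [ 0. -0. -1.] F [-2.   0.9  5.3] gap 0.0631 q [-0.72  0.09 -0.59  0.88 -0.    0.85]
time_s: 50.02
ee_pos: [0.3385, -0.2967, 0.1577]
tcp_rot: [0.001, 1.0, 0.0, 0.001]
contact_force: [-1.2, 0.1, -1.4]
finger_gap: 0.0627
t 50.02 p [ 0.3385 -0.2967  0.1577] yaw 0.01 tilt [ 0.003 -0.002 -1.   ] F [-1.2  0.1 -1.4] gap 0.0627 q [-0.72 -0.01 -0.29  1.29  0.    0.85]
units(50mm): [  3.902 -13.788   0.132]
```

View pics/n11.png

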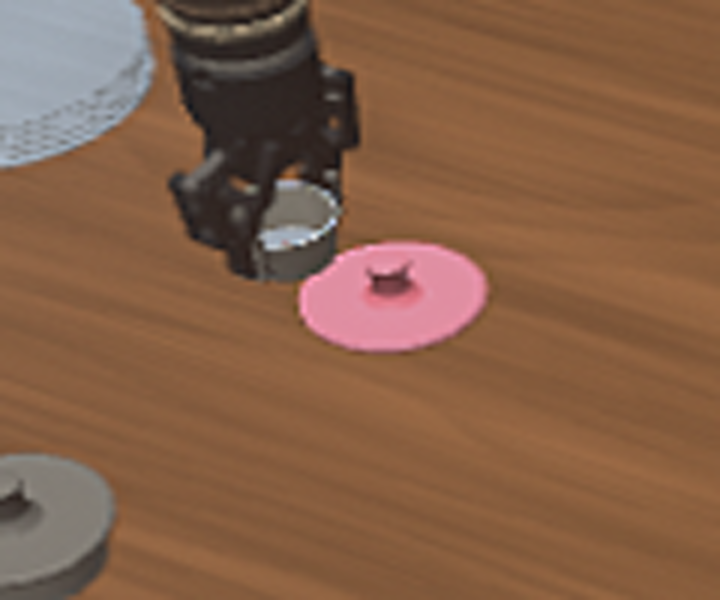

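```bash
python3 -m inch '[[[0.05,-0.25,0,0],[0.12,-0.5,0,0],[0.2,-0.75,0,0],[0.25,-0.9,0,0],[0.25,-0.9,0,0],[0.25,-0.9,0,0],[0.25,-0.9,0,0],[0.25,-0.9,0,0],[0.25,-0.9,0,0],[0.25,-0.9,0,0],[0.25,-0.9,0,0],[0.25,-0.9,0,0]]]'; python3 -m inch '[[[0.25,-0.9,0,0],[0.25,-0.9,0,0],[0.25,-0.9,0,0],[0.25,-0.8,0,0],[0.17,-0.5,0,0],[0.1,-0.2,0,0],[0,0,0,0],[0,0,0,0]]]'; python3 g.py .5335 .3927 .05
```

```text
time_s: 51.58
ee_pos: [0.4675, 0.1859, 0.1546]
tcp_rot: [0.0, 1.0, 0.0, -0.001]
contact_force: [0.3, 0.1, -0.3]
finger_gap: 0.0623
time_s: 52.58
ee_pos: [0.5316, 0.3931, 0.1558]
tcp_rot: [0.0, 1.0, -0.0, -0.0]
contact_force: [-0.1, 0.4, -1.2]
finger_gap: 0.0628
t 52.58 p [0.5316 0.3931 0.1558] yaw -0.03 tilt [-0.    -0.001 -1.   ] F [-0.1  0.4 -1.2] gap 0.0628 q [ 0.64  0.39  0.2   1.38 -0.    2.21]
units(50mm): [0.038 0.007 2.116]
```

```bash
python3 -m inch '[[[0.03,0,0.3,0],[0,0,0.5,0],[0,0,0.6,0],[0,0,0.6,0],[0,0,0.5,0],[0,0,0.4,0],[0,0,0.25,0],[0,0,0.1,0],[0,0,0,0],[0,0,0,0]]]'; python3 g.py .5335 .3927 -.018;python3 - <<'E'
from meas import *
s=snap('scene'); save(cv2.resize(s['img'][200:310,320:460],None,fx=5,fy=5,interpolation=cv2.INTER_CUBIC),'n12')
E
```

```text
time_s: 53.82
ee_pos: [0.534, 0.3944, -0.0057]
tcp_rot: [-0.0, 1.0, 0.0, 0.001]
contact_force: [-0.0, -0.1, -1.0]
finger_gap: 0.0627
t 53.83 p [ 0.534   0.3944 -0.0057] yaw 0.01 tilt [ 0.001  0.001 -1.   ] F [-0.  -0.1 -1. ] gap 0.0627 q [ 0.64  0.45 -0.07  1.04 -0.    2.21]
units(50mm): [-0.011  0.034  0.245]
```

View pics/n12.png

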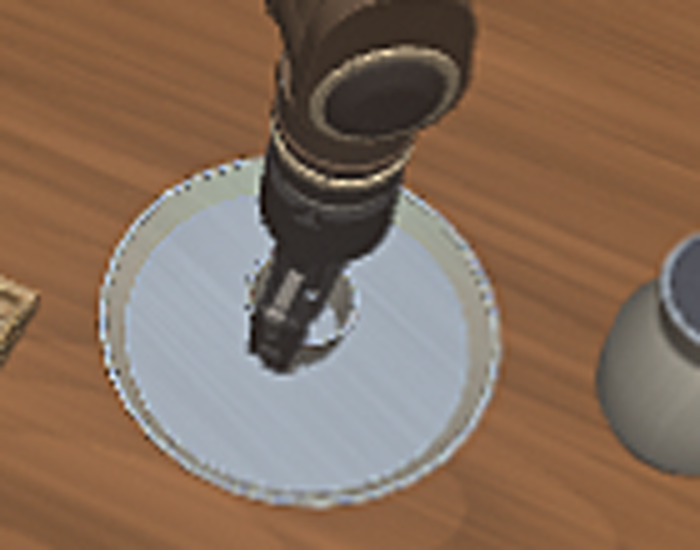

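The katori is centred over the thali floor. I'll lower it gently.

```bash
python3 -m inch '[[[0,0.03,0.06,0],[0,0,0.06,0],[0,0,0.05,0],[0,0,0.04,0],[0,0,0,0]]]'; python3 -m inch '[[[0,0,0.04,0],[0,0,0,0]]]'; python3 g.py
```

```text
time_s: 54.5
ee_pos: [0.5334, 0.3925, -0.0175]
tcp_rot: [0.0, 1.0, 0.0, -0.0]
contact_force: [0.9, -0.5, -1.0]
finger_gap: 0.0625
time_s: 54.75
ee_pos: [0.5336, 0.3927, -0.018]
tcp_rot: [-0.0, 1.0, 0.0, 0.0]
contact_force: [-2.3, -1.7, 5.3]
finger_gap: 0.0626
t 54.75 p [ 0.5336  0.3927 -0.018 ] yaw 0.02 tilt [ 0.001  0.001 -1.   ] F [-2.3 -1.7  5.3] gap 0.0626 q [ 0.63  0.46 -0.09  1.02  0.    2.2 ]
```

```bash
python3 -m inch '[[[0,0,0,0],[0,0,0,0],[0,0,0,0],[0,0,0,0]]]' 1; python3 -m inch '[[[0,0,-0.1,0],[0,0,-0.3,0],[0,0,-0.5,0],[0,0,-0.6,0],[0,0,-0.7,0],[0,0,-0.7,0],[0,0,-0.7,0],[0,0,-0.5,0],[0,0,0,0]]]'; python3 -m inch '[[[-0.5,0.5,0,0],[-0.7,0.7,0,0],[-0.7,0.7,0,0],[-0.7,0.7,0,0],[-0.7,0.7,0,0],[-0.5,0.5,0,0],[0,0,0,0],[0,0,0,0]]]';python3 - <<'E'
from meas import *
s=snap('scene'); save(cv2.resize(s['img'][100:310,100:500],None,fx=2,fy=2,interpolation=cv2.INTER_CUBIC),'f1')
s=snap('top'); save(cv2.resize(s['img'][80:260,160:500],None,fx=2.3,fy=2.3,interpolation=cv2.INTER_CUBIC),'f2')
E
```

```text
time_s: 55.25
ee_pos: [0.5335, 0.3925, -0.0193]
tcp_rot: [0.0, 1.0, 0.0, -0.0]
contact_force: [0.1, 0.4, -0.4]
finger_gap: 0.0854
time_s: 56.38
ee_pos: [0.5345, 0.3933, 0.1894]
tcp_rot: [-0.002, 1.0, 0.0, 0.002]
contact_force: [-0.1, 0.2, 1.4]
finger_gap: 0.0852
time_s: 57.38
ee_pos: [0.3438, 0.2027, 0.1855]
tcp_rot: [-0.0, 1.0, 0.0, 0.0]
contact_force: [-0.2, 0.7, 1.5]
finger_gap: 0.0852
```

View pics/f1.png

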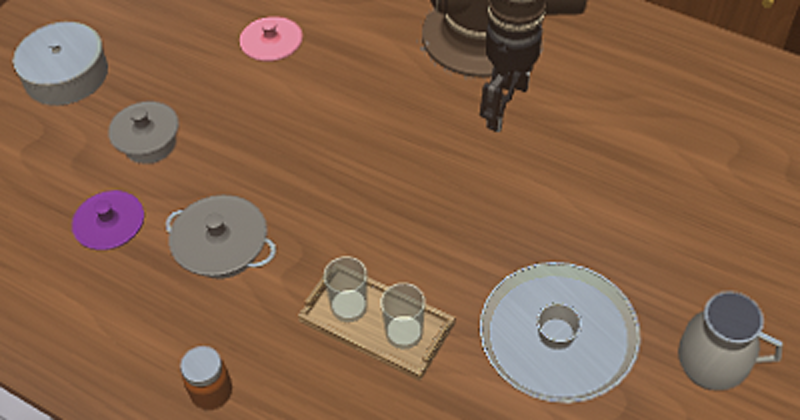

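View pics/f2.png

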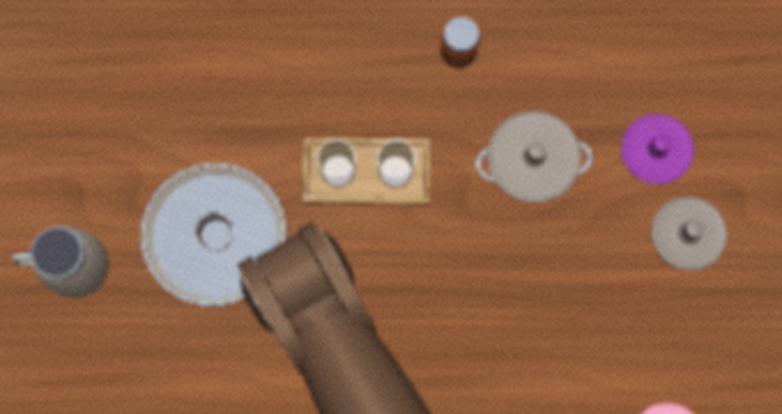

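Everything looks in place: lids at (533,155) and (690,232), glasses at (337,163) and (395,163), katori at (215,232) in the thali. I'll check centring, level and rest heights numerically.

Run:
```python
from meas import *
for n in('top','scene'):
    s=snap(n);P=cloud(s)
    for k,c,h,r,b in(('Lg',(.6534,-.133),.067,.076,{'top':(.6525,-.1333),'scene':(.6543,-.1326)}),('Sm',(.5285,-.3806),.060,.06,{'top':(.5272,-.3804),'scene':(.5297,-.3808)})):
        D=np.hypot(P[:,:,0]-c[0],P[:,:,1]-c[1]); m=(abs(P[:,:,2]-h)<.012)&(D<r+.012)
        X=P[m]; A=np.c_[X[:,:2]-c,np.ones(len(X))]
        k2=np.hypot(*(X[:,:2]-c).T)>.025; co=np.linalg.lstsq(A[k2],X[k2,2],rcond=None)[0]
        cs,_=cv2.findContours(m.astype(np.uint8),cv2.RETR_EXTERNAL,cv2.CHAIN_APPROX_NONE)
        e=ray(s,max(cs,key=cv2.contourArea).reshape(-1,2),h); cc,er=fit(e,r)
        print(n,k,'centre',cc.round(4),round(er,4),'bowl was',b[n],'slope deg',np.degrees(co[:2]).round(2),'z',co[2].round(4))
    for k,c,h,r in(('t1',(.645,.0915),.098,.032),('t2',(.645,.1875),.098,.032),('kat',(.536,.393),.039,.033),('thali',(.536,.393),.02,.12)):
        x=rim(s,P,c,h,r,.008);print(n,k,x[0].round(4),round(x[1],4),x[2])
```

```text
top Lg centre [ 0.6568 -0.1329] 0.002 bowl was (0.6525, -0.1333) slope deg [-0.36  0.42] z 0.0657
top Sm centre [ 0.5313 -0.3797] 0.0023 bowl was (0.5272, -0.3804) slope deg [-0.41  0.72] z 0.0588
top t1 [0.6433 0.0915] 0.0015 53
top t2 [0.6441 0.1878] 0.0014 54
top kat [0.5359 0.3892] 0.002 63
top thali [0.5348 0.3919] 0.004 336
scene Lg centre [ 0.6571 -0.1339] 0.0014 bowl was (0.6543, -0.1326) slope deg [-0.   -0.16] z 0.0662
scene Sm centre [ 0.5323 -0.3812] 0.0024 bowl was (0.5297, -0.3808) slope deg [0.45 0.34] z 0.0591
scene t1 [0.6455 0.0917] 0.0022 106
scene t2 [0.646  0.1878] 0.0021 124
scene kat [0.5377 0.3898] 0.002 114
scene thali [0.536 0.392] 0.0039 570
```

Run:
```python
from meas import *
for n in('top','scene'):
    s=snap(n);P=cloud(s)
    for k,c,h,r in(('Lg',(.654,-.133),.062,.076),('Sm',(.5285,-.381),.055,.06)):
        D=np.hypot(P[:,:,0]-c[0],P[:,:,1]-c[1]); m=(P[:,:,2]>h+.033)&(D<.03); v,u=np.nonzero(m)
        print(n,k,'knob',ray(s,np.c_[u,v],h+.04).mean(0).round(4),m.sum())
        hsv=cv2.cvtColor(cv2.GaussianBlur(s['img'],(3,3),0),cv2.COLOR_RGB2HSV)
        m=((hsv[:,:,1]<90)&(P[:,:,2]>h-.012)&(D<r+.02)).astype(np.uint8)
        cs,_=cv2.findContours(m,cv2.RETR_EXTERNAL,cv2.CHAIN_APPROX_NONE)
        e=ray(s,max(cs,key=cv2.contourArea).reshape(-1,2),h+.004); print('   disc',*fit(e,r))
s=snap('scene'); save(cv2.resize(s['img'][140:250,140:250],None,fx=5.4,fy=5.4,interpolation=cv2.INTER_CUBIC),'f3')
```

```text
top Lg knob [ 0.6567 -0.1325  0.102 ] 34
   disc [ 0.65627431 -0.13097908] 0.004788376920822633
top Sm knob [ 0.531  -0.3802  0.095 ] 44
   disc [ 0.53119703 -0.37991077] 0.0022776826631420526
scene Lg knob [ 0.6576 -0.1316  0.102 ] 57
   disc [ 0.65680108 -0.13351125] 0.007049755016609404
scene Sm knob [ 0.5342 -0.3787  0.095 ] 48
   disc [ 0.5310981  -0.38154031] 0.0024740143129804814
```

View pics/f3.png

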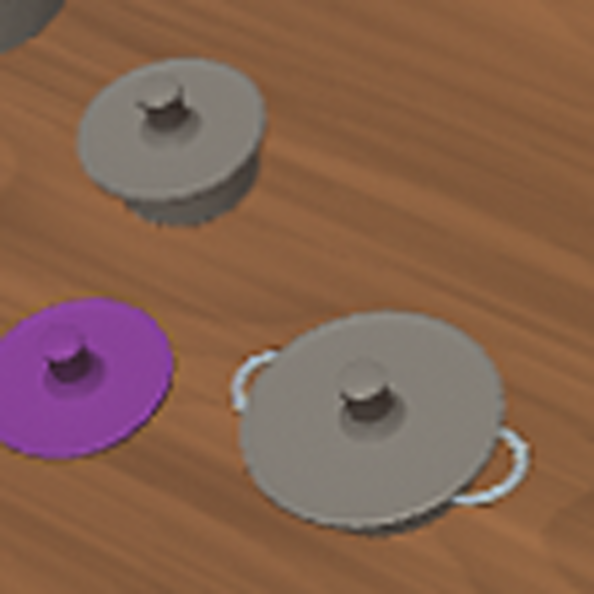

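The lids sit flat (slope under 1°) and about 3 mm off centre in x, well inside the 10 mm overhang. I'm handing in.

```bash
python3 -c "
from station import ctrl
print(ctrl.finish_job(), ctrl.read_state()['time_s'])"
```

```text
the job is handed in; nothing more can be done
the job is handed in; nothing more can be done
```

The table is laid and the job is handed in at about 58 s of the 136 s allowed. I put the large lid on the kadai and the small grey lid on the bowl, stood both tumblers in the tray, then set the katori in the thali. The jug and the look-alike lids were left alone.

**Last checks:**
- **Lids:** both lie flat, with slopes under 1° and tops at the expected rim height. They sit about 3 mm off centre in x, compared with where I measured the bowls beforehand. That leaves at least 6 mm of overhang all round, so I left them as they are.
- **Tumblers:** both are upright inside the tray walls, 96 mm apart and within 1–2 mm of where I aimed them. Each was lowered until it just touched before I released it.
- **Katori:** it is upright, within about 4 mm of the thali's centre.
- **Forces:** I saw no wrist force above about 10 N in the readings I took.

**What failed or disagreed:**
- **First grasp:** the first grasp of the large lid closed on air, above the knob, and moved nothing. The fingertips were about 32 mm higher than the reported tool height, which I confirmed in the depth image and allowed for from then on.
- **Gripper offset:** the gripper's centre is also about 2.5 mm further out in x than reported. That fits the lids' small offset.

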